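Turn and stack the carry totes

ROBOT

A 6-joint arm with a two-finger parallel gripper is mounted at the origin on the work surface. World frame = base frame: x ahead of the robot, y to its left, z up, the work surface at z = 0. Lengths are in m, angles in rad, forces in N, time in s.
With the tool pointing down it reaches from about 0.4 to 0.825 m from the base axis. Payload 7 kg.
Tool frame: the origin (TCP) lies on the centre line of the jaws, within the pads' length; the fingertips stand tip_reach ahead of it and the grasp point (between the pads) is the TCP (tip_reach is the distance from the TCP to the fingertips, in m); z points along the fingers, y is the line along which they close (so a half turn about z gives the same grasp; the last joint's range is limited). The gripper opens to 88 mm and grips with 3 to 60 N. Pads are 19 mm wide; open, the fingers measure 130 mm over their backs; the gripper's body (78 mm by 193 mm) begins 47 mm behind the grasp point.
Start: joints at [1.504, 0.359, 0.012, 0, -1.224, -0.288], TCP at [0.235, 0.633, 0.22] pointing down, gripper open.
Joint ranges: [-3.07, 3.07], [-1.43, 2.12], [-1.02, 1.25], [-3.03, 1.67], [-3.05, -0], [-3.03, 3.03]. Speed limits (rad/s): [2.39, 2.39, 3.01, 3.14, 3.14, 3.14].

INTERFACE

Orientations are given as [roll, pitch, yaw] about the fixed x, y, z axes, in that order (R = Rz(yaw) Ry(pitch) Rx(roll)).
In Python, from station import get_state, grab_frame, calibration, job_done, find_in, mark_of, tip_reach gives the robot as it stands.
- The arm moves only by the shell command python3 -m handwheel 'ROWS' [OPENING] [FORCE]. ROWS is JSON, a list of rows, each an object with "delta_pos": the shift along the world's x, y, z in units of 30 mm (1.0 is 30 mm), a list of three; "dr": the turn, a rotation vector about the world's x, y, z in degrees, a list of three. In form: [{"delta_pos": [tx, ty, tz], "dr": [rx, ry, rz]}, ...]. A call has 1 to 10 rows; each row shifts and turns the commanded pose from where the row before left it; what a row does not reach is not made up. A row lasts 1/10 s, in which the tool goes at most 50 mm and 8.59 degrees, less where a joint would pass 70% of its speed; a pose out of reach is approached as far as the arm can. A call is refused whole if a number of a shift passes 1 or a number of a turn 8.59, either way. A call with a gripper value outside its range is refused whole. OPENING is the closure, from -1 (fully open) to 1 (shut), set as the call begins (- or left out, the last holds). The fingers move at their own pace and stop on an object; FORCE is the grip in N (left out, the last holds). Time passes only in rows, so rows that do not move let the fingers close. It gives the time, the measured TCP pose, the force, the opening and the grip force at its end, in the units of the state.
- get_state(): the state, without advancing time (a new reading comes with each control period).
- grab_frame(name): name is "side" or "top" or "wrist"; returns the picture (420x560x3 uint8, red, green, blue); there is no depth.
- calibration(name): a dict with "fx", "fy", "cx", "cy" (pixels), "extrinsics" (4x4, takes a point from world to camera coordinates). Camera axes: x right, y down, z forward; pixel columns grow to the right and rows downward; lengths in m; the calibration is good to about 2 mm. A picture is of the moment at which its call begins: read the wrist's pose just before it. calibration takes no time and is no camera call; for the wrist camera it gives the pose at the moment of the call.
- job_done(): hands the job in; it is judged then, once.
Trained networks look in the newest picture that a camera, given by its name, has taken for a name from the list of things; names that differ only in an ending like _2 or _b are one class to them, and where a whole thing is asked for, a point or a joint stands for the part that bears it (a point fixed in the world has none). Each returns a list of dicts, best first, with "conf" (0 to 1); they miss things now and then, are a little off and sometimes report something else, mostly with a low value. They report only what shows in the picture. A call takes as long as a camera call. They do not tell look-alikes from the thing itself.
- find_in(camera, query): "location" ([column, row] in pixels, amid what is visible of it).
- mark_of(camera, query): "location" ([column, row] in pixels: a listed point, or the origin of a listed thing).
The state is a dict: "t": time; "q": joint angles; "qd": joint speeds; "joint_efforts": joint torques, N m; "eef_pos": TCP position; "ee_rot": TCP orientation; "force": force on the tool from outside, world axes, zero at the start; "moment": the same for the moment, N m; "width": finger opening in m; "gripper_force": force on a finger pad.
Only numpy, scipy, OpenCV 4.12 (cv2) and the standard library are available. Lean on these libraries where they do the work, as an engineer would, in place of code of your own. Each camera call takes 0.05 s, during which the arm holds its last target. There are 200 camera calls.

TASK

First push the tote on the round swivel foot about until its low front squarely faces the far edge of the shelf, away from the robot. Then lift the carry tote just past the tips of its hooks, draw it out, bring it over and set it down gently on the other, with its own low front towards the near edge, so that it stacks at full height, lugs in the seats, and does not nest. Let go, and leave everything else on the shelf undisturbed.

Things in the scene. Friction and masses are not known exactly. Their poses are not given: they have to be found in the camera images.
- lower_tote: Grey plastic stack-nest tote, 75 mm high, walls 5 mm. Its floor is bolted to a swivel: it turns either way without end about the vertical axis through its origin, with a steady 0.12 N m of drag, and stays where it is left. No handle, empty. Origin: centre of its underside, 30 mm above the shelf; x points to its low front, z up. Outside 140 x 96 mm (x, y) at the floor, flaring to 160 x 114 mm at the rim.
- lower_front (a point): Middle of the top edge of the lower tote's low front: that end wall is only 42 mm high, the other three 75 mm. The point is 75 mm from the axis along the tote's x, 42 mm above its underside.
- lower_rim (a point): Middle of the lower tote's mouth, on the swivel axis, level with the rim, 105 mm above the shelf. Inside it measures 130 x 86 mm at the floor (4 mm thick) and 150 x 104 mm at the rim.
- lower_seat (a point): One of four shallow seats in the lower tote's side-wall tops: 22 mm long, 6 mm deep, at x = +16 and -48 mm on both sides; the point is the seat floor at x = +16, y = +54. Deep slots (22 mm long, 30 mm deep) at x = +48 and -16 mm mirror them. Lugs in seats: stacked; lugs in slots: nested.
- stack_point (a point): Point on the swivel axis 69 mm above the lower tote's underside. A tote stacked on it, turned half round, has its origin here. A tote set on facing the same way nests: its origin comes only 45 mm above the lower tote's. Play in the seats: about 4 mm each way along x, 3 mm along y.
- swivel_base: Round steel foot of the swivel, 156 mm across, 22 mm high, fixed to the shelf. Origin: centre of its underside, on the swivel's axis; x points squarely to the far edge of the shelf, away from the robot, y to the robot's left, z up.
- upper_tote: Grey plastic stack-nest tote, 75 mm high, walls 5 mm. Body of the same shape as the lower tote, x to its low front (42 mm high), origin centre of its underside, plus a fixed handle: a 10 mm steel bar along y, 145 mm above the origin, on legs at y = +-58 mm. Loose, empty, about 0.35 kg, balanced under the bar. It hangs level by the bar in two hooks, underside 47 mm above the shelf, low front to the hooks' open side.
- upper_grip (a point): Middle of the carry tote's handle: a wooden grip round the bar, 12 mm wide (along the tote's x), 16 mm high, 56 mm long (along the tote's y). The point is the grip's centre, 145 mm above the tote's underside.
- upper_lug (a point): One of the four lugs of the carry tote (the lower tote has the same): 14 mm cubes at the foot of the side walls, at x = +48 and -16 mm on both sides, standing out to y = +-61 mm. The point is under the lug at x = +48, y = +54.
- upper_front (a point): Middle of the top edge of the carry tote's low front wall, 75 mm ahead of its middle, 42 mm above its underside.
- hook_stand: Fixed dark steel stand with two hooks. Origin: on the shelf under the place where the bar hangs; x points back from there to its two uprights (12 mm square, 208 mm high, 125 mm back; foot 150 mm wide, x = 105 to 175 mm), z up. The hooks open towards -x.
- hook_saddle (a point): Midway between the two hooks (8 mm rods at y = +-42 mm of the stand), where the bar's centre hangs: 192 mm above the shelf, in a flat 20 mm long. The tips turn up at x = -22 mm to 226 mm above the shelf, so the bar must rise 40 mm to pass over them; beyond 60 mm the tote's own walls meet the hooks from below until it is drawn 110 mm out.
- pump_can: Grey pump can with brass nozzle, in a fixed shallow orange drip tray (150 x 340 mm, 22 mm high) with the jar and mug: 68 mm across, 131 mm high; nozzle reaches 65 mm to +x and handle 53 mm to -x. Origin centre of underside. Leave it alone.
- jar: Clear glass jar with clamp lid, 80 mm across, 105 mm high. Origin centre of underside. Leave it alone.
- mug: White ceramic mug, 76 mm across, 85 mm high, ear at +y. Origin centre of underside. Leave it alone.
- spanner: Steel spanner lying flat, 150 mm long along x. Leave it alone.
- tin: Small food tin, 68 mm across, 70 mm high. Origin centre of underside. Leave it alone.
- pot: Terracotta pot, 76 mm across at the rim, 70 mm high. Origin centre of underside. Leave it alone.
- cup: Steel cup, 68 mm across, 75 mm high. Origin centre of underside. Leave it alone.
- hammer: Hammer lying flat, 250 mm long along x. Leave it alone.
Things that resemble listed ones, but are neither listed nor needed, are in the scene too. Leave any red look-alike of the swivel_base alone.

How it is judged:
On the way, in this order (a step that is already met when the one before it is completed fails the run):
1. the lower tote is turned so that its low front faces the far edge of the shelf (within 15 degrees) (angle between the x axis of lower_tote and the x axis of swivel_base, either way round below 0.26 rad and x of lower_front in the frame of swivel_base above 0 m), for 0.2 s.
2. the carry tote is lifted past the hook tips (height (world z) of upper_tote above 0.087 m), for 0.1 s.
At the end, for the whole second after the job is handed in: The lower tote's low front faces the shelf's far edge, squarely within 15 degrees; the carry tote stands on it turned half round (within 6 degrees), centred within 6 mm, its underside 69 mm (+-4 mm) above the lower tote's underside, level within 3 degrees, at rest and released (all of step 1 and x of upper_tote in the frame of lower_tote between -0.006 and 0.006 m and y of upper_tote in the frame of lower_tote between -0.006 and 0.006 m and z of upper_tote in the frame of lower_tote between 0.065 and 0.073 m and angle between the x axis of upper_tote and the x axis of lower_tote, either way round below 0.1 rad and x of upper_front in the frame of lower_tote below 0 m and angle between upper_tote's own z axis and vertical below 0.05 rad and linear speed of upper_tote below 0.02 m/s and angular speed of upper_tote below 0.1 rad/s); the robot touches nothing.
It fails at once if something in the drip tray or beside the totes is moved more than 25 mm (distance of any of pump_can, jar, mug, spanner, tin, pot, cup, hammer from where it was at the start of the episode above 0.025 m).
It fails at once if something standing is tipped (angle between any of pump_can, jar, mug, tin, pot, cup's own z axis and vertical above 0.35 rad).
It fails at once if the carry tote is dropped or rammed onto the lower one (over 45 N) (contact force between upper_tote and lower_tote above 45 N).
It also fails if it takes over 69 s, if anything falls off the work surface, if the arm or the gripper's body presses on something with over 40 N, if the wrist force passes 120 N, or if a joint passes its speed limit or range.

## Working session

There is one attempt and no reset: what is moved stays moved. The work goes in short steps, Python scripts to look and compute and a shell command to move; the robot and the scene stay as the last step left them, time stands still between calls to the robot, and variables do not carry over. Pictures are saved under pics/ and viewed, at most 10 in all, crops included, and the job is handed in when it is done.

```bash
mkdir -p pics; ls
cat > h.py <<'E'
from station import *
import numpy as np, cv2
def cal(n):
    c=calibration(n);K=np.array([[c['fx'],0,c['cx']],[0,c['fy'],c['cy']],[0,0,1]]);return K,np.array(c['extrinsics'])
def proj(n,P):
    K,E=cal(n);p=(E[:3,:3]@np.atleast_2d(P).T+E[:3,3:]);p=K@p;return (p[:2]/p[2]).T
def onz(n,px,z):
    K,E=cal(n);d=E[:3,:3].T@np.linalg.solve(K,[px[0],px[1],1]);o=-E[:3,:3].T@E[:3,3];return o+d*(z-o[2])/d[2]
def tri(obs):
    A=[]
    for n,px in obs:
        K,E=cal(n);P=K@E[:3];A+=[px[0]*P[2]-P[0],px[1]*P[2]-P[1]]
    v=np.linalg.svd(np.array(A))[2][-1];return v[:3]/v[3]
E
python3 - <<'E'
from h import *
f={n:grab_frame(n) for n in('top','side')}
cv2.imwrite('pics/a.png',f['top'][:,:,::-1]);cv2.imwrite('pics/b.png',f['side'][:,:,::-1])
print(get_state(),tip_reach)
zs=dict(lower_tote=.03,lower_front=.072,lower_rim=.105,lower_seat=.099,swivel_base=0,upper_tote=.047,upper_grip=.192,upper_front=.089,hook_stand=0,hook_saddle=.192,pump_can=0,jar=0,mug=0,spanner=0,tin=0,pot=0,cup=0,hammer=0)
for q,z in zs.items():
    for n in('top','side'):
        for d in mark_of(n,q)[:3]:
            print(q,n,np.round(d['location']),round(d['conf'],2),np.round(onz(n,d['location'],z),3))
E
```

```text
pics
{'t': 0.1, 'q': array([ 1.50412350e+00,  3.59324553e-01,  1.10982051e-02, -3.29281761e-04,
       -1.22412273e+00, -2.88106708e-01]), 'qd': array([-2.28648433e-03, -1.76563177e-03,  1.70513243e-03,  7.94241004e-04,
        4.99048653e-05,  5.25781275e-04]), 'joint_efforts': array([-1.49309024e-03, -5.84162378e+01,  2.93753082e+01,  7.01547459e+00,
        1.01895374e-02, -5.11846156e-05]), 'eef_pos': array([0.23434077, 0.63249681, 0.2194839 ]), 'ee_rot': array([ 3.14001594e+00, -1.44438643e-04, -3.54891539e-01]), 'force': array([-0.33289192,  0.86368878,  0.07196234]), 'moment': array([ 0.01907335, -0.01141338, -0.0107414 ]), 'gripper_force': 0.0, 'width': 0.08779687031881953} 0.019
lower_tote top [194. 299.] 0.89 [0.222 0.271 0.03 ]
lower_tote top [342. 192.] 0.59 [ 0.523 -0.167  0.03 ]
lower_tote side [378. 322.] 0.88 [0.213 0.27  0.03 ]
lower_tote side [264. 192.] 0.67 [ 0.526 -0.156  0.03 ]
lower_front top [185. 274.] 0.82 [0.293 0.289 0.072]
lower_front top [320. 201.] 0.81 [ 0.49  -0.099  0.072]
lower_front top [338. 194.] 0.17 [ 0.508 -0.15   0.072]
lower_front side [272.
[... 1891 characters left out ...]
[302. 286.] 0.87 [0.399 0.158 0.   ]
tin top [272. 157.] 0.65 [0.644 0.036 0.   ]
tin top [343. 188.] 0.2 [ 0.541 -0.175  0.   ]
tin side [224. 246.] 0.74 [0.629 0.039 0.   ]
tin side [270. 294.] 0.62 [0.484 0.188 0.   ]
pot top [276. 233.] 0.71 [0.409 0.029 0.   ]
pot side [302. 250.] 0.82 [0.403 0.04  0.   ]
cup top [433. 221.] 0.77 [ 0.433 -0.44   0.   ]
cup top [278. 234.] 0.69 [0.407 0.026 0.   ]
cup top [183. 172.] 0.66 [0.607 0.311 0.   ]
cup side [295. 140.] 0.63 [ 0.438 -0.459  0.   ]
hammer top [125. 215.] 0.74 [0.479 0.484 0.   ]
hammer top [336. 192.] 0.65 [ 0.529 -0.155  0.   ]
hammer top [341. 189.] 0.52 [ 0.537 -0.171  0.   ]
hammer side [265. 417.] 0.98 [ 0.472  0.494 -0.   ]
```

Run:
```python
import cv2
a=cv2.imread('pics/a.png');b=cv2.imread('pics/b.png')
cv2.imwrite('pics/a2.png',cv2.resize(a[90:360,90:480],None,fx=2.05,fy=2.05,interpolation=cv2.INTER_CUBIC))
cv2.imwrite('pics/b2.png',cv2.resize(b[120:420,150:450],None,fx=2,fy=2,interpolation=cv2.INTER_CUBIC))
```

```text
(no output)
```

View pics/a2.png

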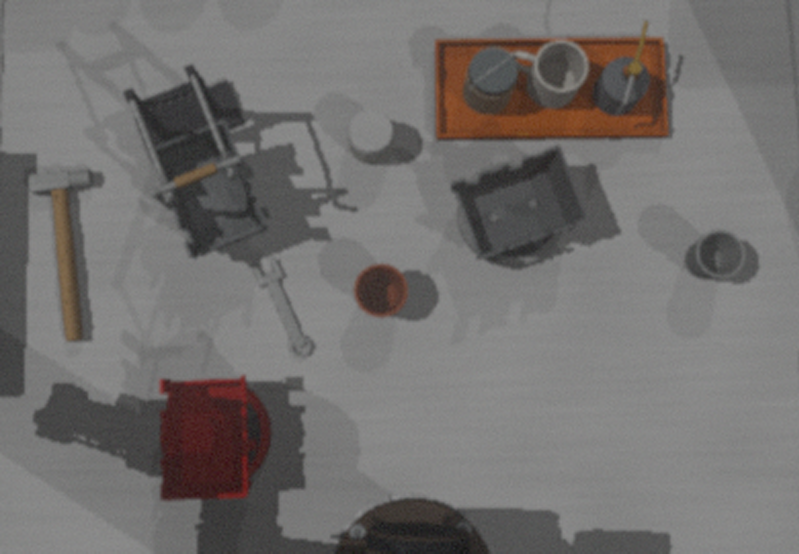

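View pics/b2.png

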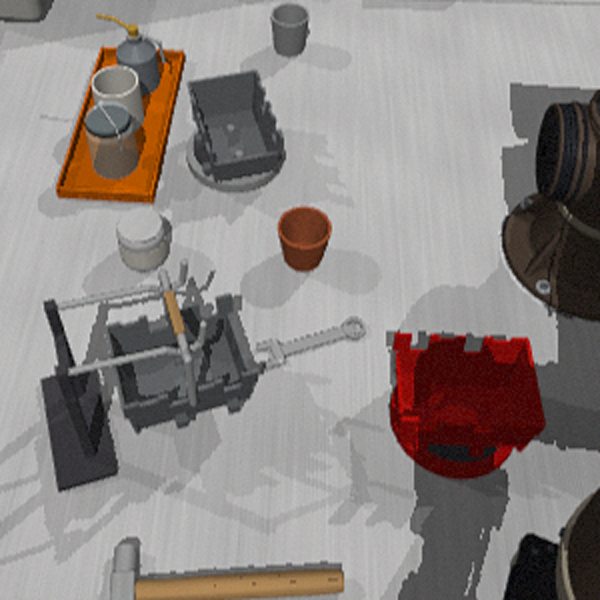

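Two totes could be the lower_tote: grey at top (342,192) / side (264,192), and red at top (194,299) / side (378,322). The enlarged crops show that the grey one on the round steel foot, with no handle, fits the description. The red one is the look-alike and must not be touched. The grey tote's axis is at about (0.521, -0.157), with its low front pointing to about +114°. The carry tote hangs at about (0.551, 0.264). I'm moving above the grey tote now.

```bash
python3 -m handwheel '[{"delta_pos":[0,0,1],"dr":[0,0,0]},{"delta_pos":[0,0,1],"dr":[0,0,0]},{"delta_pos":[0.35,-0.97,0],"dr":[0,0,1.7]},{"delta_pos":[0.35,-0.97,0],"dr":[0,0,1.7]},{"delta_pos":[0.35,-0.97,0],"dr":[0,0,1.7]},{"delta_pos":[0.35,-0.97,0],"dr":[0,0,1.7]},{"delta_pos":[0.35,-0.97,0],"dr":[0,0,1.7]},{"delta_pos":[0.35,-0.97,0],"dr":[0,0,1.7]},{"delta_pos":[0.35,-0.97,0],"dr":[0,0,1.7]},{"delta_pos":[0.35,-0.97,0],"dr":[0,0,1.7]}]'
python3 -m handwheel '[{"delta_pos":[0.35,-0.97,0],"dr":[0,0,1.7]},{"delta_pos":[0.35,-0.97,0],"dr":[0,0,1.7]},{"delta_pos":[0.35,-0.97,0],"dr":[0,0,1.7]},{"delta_pos":[0.35,-0.97,0],"dr":[0,0,1.7]},{"delta_pos":[0.35,-0.97,0],"dr":[0,0,1.7]},{"delta_pos":[0.35,-0.97,0],"dr":[0,0,1.7]},{"delta_pos":[0.35,-0.97,0],"dr":[0,0,1.7]},{"delta_pos":[0.35,-0.97,0],"dr":[0,0,1.7]},{"delta_pos":[0.35,-0.97,0],"dr":[0,0,1.7]},{"delta_pos":[0.35,-0.97,0],"dr":[0,0,1.7]}]'
python3 -m handwheel '[{"delta_pos":[0.35,-0.97,0],"dr":[0,0,1.7]},{"delta_pos":[0.35,-0.97,0],"dr":[0,0,1.7]},{"delta_pos":[0.35,-0.97,0],"dr":[0,0,1.7]},{"delta_pos":[0.35,-0.97,0],"dr":[0,0,1.7]},{"delta_pos":[0.35,-0.97,0],"dr":[0,0,1.7]},{"delta_pos":[0.35,-0.97,0],"dr":[0,0,1.7]},{"delta_pos":[0.35,-0.97,0],"dr":[0,0,1.7]},{"delta_pos":[0.35,-0.97,0],"dr":[0,0,1.7]},{"delta_pos":[0.35,-0.97,0],"dr":[0,0,1.7]},{"delta_pos":[0,0,0],"dr":[0,0,0]}]'
cat > look.py <<'E'
from h import *
import sys
s=get_state();print('t',s['t'],s['eef_pos'],s['ee_rot'],'q',np.round(s['q'],2),s['force'],s['width'])
zs=dict(lower_tote=.03,lower_front=.072,lower_rim=.105,lower_seat=.099,swivel_base=0)
f=grab_frame(sys.argv[1]);cv2.imwrite('pics/%s.png'%sys.argv[2],f[:,:,::-1])
for q,z in zs.items():
    for d in mark_of(sys.argv[1],q)[:4]:
        print(q,np.round(d['location']),round(d['conf'],2),np.round(onz(sys.argv[1],d['location'],z),4))
E
python3 look.py wrist c
```

```text
t: 2.9
eef_pos: [0.3188, 0.3989, 0.2806]
ee_rot: [-3.141, -0.0, -0.116]
force: [-0.6, 0.8, 0.4]
width: 0.088
gripper_force: 0.0
t: 3.9
eef_pos: [0.4237, 0.1079, 0.2807]
ee_rot: [-3.141, -0.001, 0.181]
force: [-0.7, 0.8, 0.2]
width: 0.0875
gripper_force: 0.0
t: 4.9
eef_pos: [0.5187, -0.1554, 0.2798]
ee_rot: [3.141, 0.001, 0.445]
force: [-0.4, 0.5, -0.7]
width: 0.0881
gripper_force: 0.0
t 4.9 [ 0.51865201 -0.15536361  0.27980435] [3.14141445e+00 1.08572141e-03 4.44562551e-01] q [ 0.07  0.1  -0.19  0.   -1.28  1.94] [-0.40191205  0.54891155 -0.72225308] 0.08808698479949412
lower_tote [279. 176.] 0.98 [ 0.5195 -0.1623  0.03  ]
lower_front [216. 171.] 0.92 [ 0.4988 -0.0882  0.072 ]
lower_rim [274. 192.] 0.68 [ 0.5126 -0.1566  0.105 ]
lower_seat [261. 230.] 0.88 [ 0.4645 -0.163   0.099 ]
swivel_base [275. 173.] 0.98 [ 0.5158 -0.1575  0.    ]
```

```bash
python3 -m handwheel '[{"delta_pos":[0,-0.1,0],"dr":[0,0,-3]},{"delta_pos":[0,0,-1],"dr":[0,0,0]},{"delta_pos":[0,0,-1],"dr":[0,0,0]},{"delta_pos":[0,0,-1],"dr":[0,0,0]},{"delta_pos":[0,0,-1],"dr":[0,0,0]},{"delta_pos":[0,0,-0.8],"dr":[0,0,0]},{"delta_pos":[0,0,0],"dr":[0,0,0]}]' -0.73
python3 -m handwheel '[{"delta_pos":[0,0,-0.4],"dr":[0,0,0]},{"delta_pos":[0,0,-0.4],"dr":[0,0,0]},{"delta_pos":[0,0,-0.4],"dr":[0,0,0]},{"delta_pos":[0,0,-0.4],"dr":[0,0,0]},{"delta_pos":[0,0,-0.3],"dr":[0,0,0]},{"delta_pos":[0,0,0],"dr":[0,0,0]}]'
```

```text
t: 5.9
eef_pos: [0.5157, -0.1549, 0.1336]
ee_rot: [-3.139, 0.005, 0.395]
force: [0.3, 0.4, 0.3]
width: 0.0759
gripper_force: 0.0
t: 6.5
eef_pos: [0.517, -0.1558, 0.0778]
ee_rot: [-3.141, 0.002, 0.394]
force: [-0.8, -0.2, 0.3]
width: 0.0758
gripper_force: 0.0
```

```bash
python3 -m handwheel '[{"delta_pos":[0.05,-0.05,0],"dr":[0,0,-6]},{"delta_pos":[0,0,0],"dr":[0,0,-6]},{"delta_pos":[0,0,0],"dr":[0,0,-6]},{"delta_pos":[0,0,0],"dr":[0,0,-6]},{"delta_pos":[0,0,0],"dr":[0,0,-6]},{"delta_pos":[0,0,0],"dr":[0,0,-6]},{"delta_pos":[0,0,0],"dr":[0,0,-6]},{"delta_pos":[0,0,0],"dr":[0,0,-6]},{"delta_pos":[0,0,0],"dr":[0,0,-6]},{"delta_pos":[0,0,0],"dr":[0,0,-6]}]'
python3 -m handwheel '[{"delta_pos":[0,0,0],"dr":[0,0,-6]},{"delta_pos":[0,0,0],"dr":[0,0,-6]},{"delta_pos":[0,0,0],"dr":[0,0,-6]},{"delta_pos":[0,0,0],"dr":[0,0,-6]},{"delta_pos":[0,0,0],"dr":[0,0,-6]},{"delta_pos":[0,0,0],"dr":[0,0,-6]},{"delta_pos":[0,0,0],"dr":[0,0,-6]},{"delta_pos":[0,0,0],"dr":[0,0,-6]},{"delta_pos":[0,0,0],"dr":[0,0,-6]},{"delta_pos":[0,0,0],"dr":[0,0,-6]}]'
python3 look.py side d; python3 look.py top d1
```

```text
t: 7.5
eef_pos: [0.519, -0.1573, 0.0795]
ee_rot: [3.141, 0.001, -0.658]
force: [-3.1, 1.0, 0.2]
width: 0.0758
gripper_force: 1.1
t: 8.5
eef_pos: [0.5193, -0.157, 0.0795]
ee_rot: [3.141, 0.0, -1.705]
force: [-1.7, 2.7, -0.9]
width: 0.0757
gripper_force: 1.5
t 8.5 [ 0.51931151 -0.15696025  0.0795243 ] [ 3.14123721e+00  3.44131181e-04 -1.70464116e+00] q [ 0.07  0.28 -0.46 -0.   -0.83 -0.2 ] [-1.67462057  2.70078071 -0.88137643] 0.07574930526773442
lower_tote [266. 192.] 0.96 [ 0.5209 -0.1568  0.03  ]
lower_tote [378. 322.] 0.7 [0.2115 0.2703 0.03  ]
lower_front [350. 311.] 0.9 [0.2837 0.2674 0.072 ]
lower_front [250. 196.] 0.89 [ 0.5626 -0.098   0.072 ]
lower_rim [262. 177.] 0.89 [ 0.5297 -0.1462  0.105 ]
lower_rim [383. 312.] 0.89 [0.2153 0.2823 0.105 ]
lower_rim [240. 277.] 0.23 [0.5528 0.2089 0.105 ]
lower_seat [276. 189.] 0.7 [ 0.4865 -0.1048  0.099 ]
lower_seat [375. 333.] 0.66 [0.2357 0.3321 0.099 ]
lower_seat [303. 250.] 0.42 [0.4018 0.1147 0.099 ]
swivel_base [375. 331.] 0.72 [0.216  0.2779 0.    ]
swivel_base [208. 180.] 0.59 [ 0.7208 -0.2334  0.    ]
swivel_base [267. 202.] 0.
[... 258 characters left out ...]
.2722 0.03  ]
lower_tote [341. 191.] 0.6 [ 0.5251 -0.1667  0.03  ]
lower_front [320. 178.] 0.94 [ 0.5572 -0.1026  0.072 ]
lower_front [186. 276.] 0.59 [0.2879 0.2878 0.072 ]
lower_front [358. 131.] 0.42 [ 0.6952 -0.2182  0.072 ]
lower_rim [342. 188.] 0.96 [ 0.5207 -0.1576  0.105 ]
lower_rim [191. 305.] 0.9 [0.2099 0.2662 0.105 ]
lower_rim [229. 242.] 0.61 [0.3793 0.1611 0.105 ]
lower_seat [169. 294.] 0.94 [0.2422 0.3265 0.099 ]
lower_seat [329. 201.] 0.91 [ 0.4843 -0.1201  0.099 ]
lower_seat [340. 188.] 0.67 [ 0.521  -0.1522  0.099 ]
lower_seat [347. 190.] 0.43 [ 0.5157 -0.1724  0.099 ]
swivel_base [337. 195.] 0.86 [ 0.5201 -0.1565  0.    ]
swivel_base [198. 299.] 0.55 [0.221  0.2665 0.    ]
```

Run:
```python
import cv2,numpy as np
a=cv2.imread('pics/d.png')[110:260,190:360];b=cv2.imread('pics/d1.png')[120:270,260:430]
cv2.imwrite('pics/e.png',cv2.resize(np.hstack([a,b]),None,fx=2.3,fy=2.3,interpolation=cv2.INTER_CUBIC))
```

```text
(no output)
```

View pics/e.png

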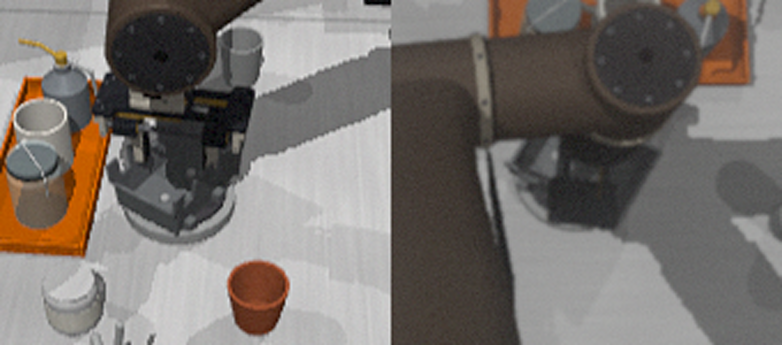

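The view shows the tote turning with the fingers. Its low front is now at about +55° (side (250,196), top (320,178)), so it needs another -55°.

```bash
python3 -m handwheel '[{"delta_pos":[0,0,0],"dr":[0,0,-6]},{"delta_pos":[0,0,0],"dr":[0,0,-6]},{"delta_pos":[0,0,0],"dr":[0,0,-6]},{"delta_pos":[0,0,0],"dr":[0,0,-6]},{"delta_pos":[0,0,0],"dr":[0,0,-6]},{"delta_pos":[0,0,0],"dr":[0,0,-6]},{"delta_pos":[0,0,0],"dr":[0,0,-6]},{"delta_pos":[0,0,0],"dr":[0,0,-6]},{"delta_pos":[0,0,0],"dr":[0,0,-5]},{"delta_pos":[0,0,0],"dr":[0,0,0]}]'
python3 -m handwheel '[{"delta_pos":[0,0,0],"dr":[0,0,3]},{"delta_pos":[0,0,0.5],"dr":[0,0,3]},{"delta_pos":[0,0,0.8],"dr":[0,0,0]},{"delta_pos":[0,0,1],"dr":[0,0,0]},{"delta_pos":[0,0,1],"dr":[0,0,0]},{"delta_pos":[0,0,1],"dr":[0,0,0]},{"delta_pos":[0,0,1],"dr":[0,0,0]},{"delta_pos":[0,0,1],"dr":[0,0,0]},{"delta_pos":[0,0,0.5],"dr":[0,0,0]},{"delta_pos":[0,0,0],"dr":[0,0,0]}]'
python3 look.py wrist f; python3 look.py side f1
```

```text
t: 10.1
eef_pos: [0.52, -0.1577, 0.0796]
ee_rot: [-3.141, 0.001, -2.626]
force: [-0.9, -1.5, 0.1]
width: 0.0761
gripper_force: 1.0
t: 11.1
eef_pos: [0.5212, -0.1572, 0.2863]
ee_rot: [-3.138, 0.005, -2.517]
force: [0.7, -0.8, 0.5]
width: 0.0762
gripper_force: 0.0
t 11.1 [ 0.52121281 -0.15721803  0.28627974] [-3.13807907  0.00464804 -2.51742546] q [ 0.07  0.1  -0.18  0.   -1.29 -1.01] [ 0.66602066 -0.84453688  0.52696417] 0.07619882370788576
lower_tote [274. 166.] 0.66 [ 0.5112 -0.1601  0.03  ]
lower_front [239. 224.] 0.82 [ 0.5905 -0.1565  0.072 ]
lower_rim [267. 180.] 0.97 [ 0.5181 -0.1634  0.105 ]
lower_seat [303. 211.] 0.61 [ 0.5243 -0.1087  0.099 ]
swivel_base [272. 165.] 0.97 [ 0.5142 -0.159   0.    ]
t 11.4 [ 0.51915787 -0.15715834  0.28231878] [ 3.14054975e+00 -1.20056311e-03 -2.52014122e+00] q [ 0.07  0.11 -0.18 -0.   -1.29 -1.02] [ 0.20716964 -0.52406216 -0.01485963] 0.07587464942572202
lower_tote [268. 192.] 0.78 [ 0.516  -0.1583  0.03  ]
lower_tote [379. 324.] 0.6 [0.2111 0.2742 0.03  ]
lower_front [241. 182.] 0.75 [ 0.5965 -0.1532  0.072 ]
lower_front [348. 312.] 0.59 [0.2894 0.2683 0.072 ]
lower_rim [265. 176.] 0.68 [ 0.5219 -0.1497  0.105 ]
lower_rim [381. 312.] 0.56 [0.2186 0.284  0.105 ]
lower_rim [253. 285.] 0.42 [0.5195 0.2297 0.105 ]
lower_seat [375. 334.] 0.9 [0.2359 0.334  0.099 ]
lower_seat [260. 186.] 0.78 [ 0.5335 -0.1126  0.099 ]
lower_seat [268. 290.] 0.71 [0.4823 0.2372 0.099 ]
lower_seat [268. 201.] 0.26 [ 0.5053 -0.0546  0.099 ]
swivel_base [376. 328.] 0.78 [0.2121 0.2699 0.    ]
swivel_base [267. 199.] 0.63 [ 0.518 -0.155  0.   ]
swivel_base [297. 138.] 0.36 [ 0.4337 -0.4701  0.    ]
```

View pics/f.png

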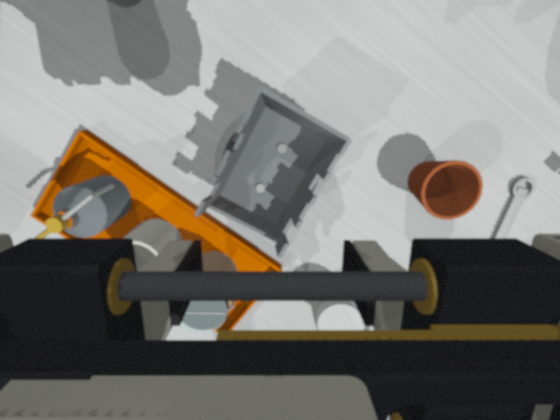

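The tote now has its low front toward the tray side: back rim corners at (265,93) and (350,140), front-end rim corners at about (203,212) and (282,250). I'll get its exact yaw from these corners.

Run:
```python
from h import *
s=get_state();print(s['eef_pos'],s['t'])
# wrist pose may have settled a little since frame; retake and refine corners with the tote model
f=grab_frame('wrist');g=cv2.cvtColor(f,cv2.COLOR_RGB2GRAY);cv2.imwrite('pics/g.png',f[:,:,::-1])
for p in[(265,93),(350,140),(203,212),(282,250)]: print(p,onz('wrist',p,.105))
big=cv2.resize(f[70:290,160:400],None,fx=2.5,fy=2.5,interpolation=cv2.INTER_CUBIC)[:,:,::-1].copy()
c=np.array([.519,-.158]);
for th,col in((0,(0,255,0)),(4,(0,0,255))):
    t=np.radians(th);R=np.array([[np.cos(t),-np.sin(t)],[np.sin(t),np.cos(t)]])
    P=[list(c+R@np.array(v))+[.105] for v in((.080,.057),(-.080,.057),(-.080,-.057),(.080,-.057))]
    q=(proj('wrist',P)-[160,70])*2.5
    cv2.polylines(big,[q.astype(int)],True,col,1)
cv2.imwrite('pics/g2.png',big)
```

```text
[ 0.51945908 -0.15724442  0.28311619] 11.7
(265, 93) [ 0.44637659 -0.21784313  0.105     ]
(350, 140) [ 0.43238225 -0.11740726  0.105     ]
(203, 212) [ 0.5906368  -0.20153803  0.105     ]
(282, 250) [ 0.57631042 -0.10171928  0.105     ]
```

View pics/g2.png

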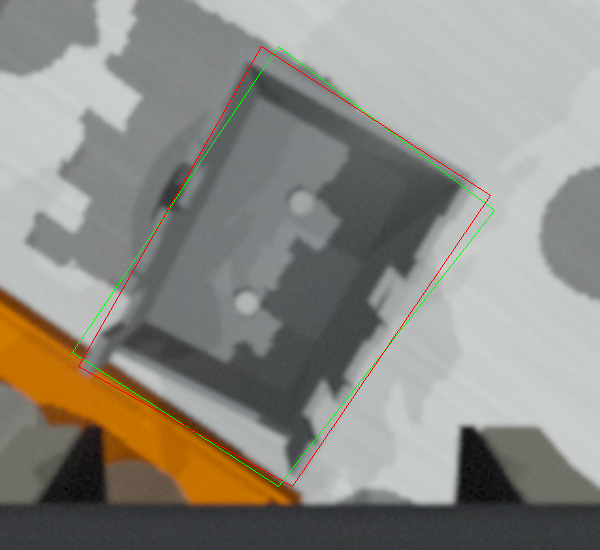

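The corners put the yaw at about +6.5°. That is inside the limit, but I'll square it with another small push.

```bash
python3 -m handwheel '[{"delta_pos":[0,0,-1],"dr":[0,0,0]},{"delta_pos":[0,0,-1],"dr":[0,0,0]},{"delta_pos":[0,0,-1],"dr":[0,0,0]},{"delta_pos":[0,0,-1],"dr":[0,0,0]},{"delta_pos":[0,0,-1],"dr":[0,0,0]},{"delta_pos":[0,0,-0.8],"dr":[0,0,0]},{"delta_pos":[0,0,-0.5],"dr":[0,0,0]},{"delta_pos":[0,0,-0.5],"dr":[0,0,0]},{"delta_pos":[0,0,0],"dr":[0,0,-6]},{"delta_pos":[0,0,0],"dr":[0,0,-4]}]'
python3 -m handwheel '[{"delta_pos":[0,0,0],"dr":[0,0,-3]},{"delta_pos":[0,0,0],"dr":[0,0,0]},{"delta_pos":[0,0,0],"dr":[0,0,0]}]'
python3 -m handwheel '[{"delta_pos":[0,0,0],"dr":[0,0,3]},{"delta_pos":[0,0,0.5],"dr":[0,0,3]},{"delta_pos":[0,0,0.8],"dr":[0,0,0]},{"delta_pos":[0,0,1],"dr":[0,0,0]},{"delta_pos":[0,0,1],"dr":[0,0,0]},{"delta_pos":[0,0,1],"dr":[0,0,0]},{"delta_pos":[0,0,1],"dr":[0,0,0]},{"delta_pos":[0,0,1],"dr":[0,0,0]},{"delta_pos":[0,0,1],"dr":[0,0,0]},{"delta_pos":[0,0,0],"dr":[0,0,0]}]'
python3 -m handwheel '[{"delta_pos":[0,0,0],"dr":[0,0,0]},{"delta_pos":[0,0,0],"dr":[0,0,0]}]'
python3 look.py wrist i
python3 - <<'E'
from h import *
g=cv2.imread('pics/i.png')
# model overlay & corner crop
big=cv2.resize(g[60:280,160:400],None,fx=2.5,fy=2.5,interpolation=cv2.INTER_CUBIC)
c=np.array([.519,-.158])
def W(v,z): return [c[0]+v[0],c[1]+v[1],z]
L=[[W((.080,.057),.105),W((-.080,.057),.105),W((-.080,-.057),.105),W((.080,-.057),.105)],[W((.065,.043),.034),W((-.065,.043),.034),W((-.065,-.043),.034),W((.065,-.043),.034)]]
for P in L: cv2.polylines(big,[((proj('wrist',P)-[160,60])*2.5).astype(int)],True,(0,255,0),1)
cv2.imwrite('pics/i2.png',big)
E
```

```text
t: 12.75
eef_pos: [0.5191, -0.1579, 0.0787]
ee_rot: [-3.141, -0.002, -2.699]
force: [-0.5, -4.7, -1.4]
width: 0.0758
gripper_force: 1.7
t: 13.05
eef_pos: [0.5196, -0.1576, 0.0793]
ee_rot: [-3.141, -0.0, -2.746]
force: [0.8, -4.5, -2.6]
width: 0.0759
gripper_force: 2.2
t: 14.05
eef_pos: [0.5215, -0.1573, 0.3032]
ee_rot: [-3.137, 0.007, -2.641]
force: [-0.5, 0.8, -0.0]
width: 0.0757
gripper_force: 0.0
t: 14.25
eef_pos: [0.519, -0.1569, 0.2975]
ee_rot: [3.14, -0.001, -2.642]
force: [-0.8, 0.3, -0.4]
width: 0.0758
gripper_force: 0.0
t 14.25 [ 0.51899024 -0.15687943  0.29746163] [ 3.14042511e+00 -7.32875819e-04 -2.64220870e+00] q [ 0.07  0.1  -0.15 -0.   -1.32 -1.14] [-0.76723869  0.29271622 -0.40621062] 0.07578478940880373
lower_tote [266. 169.] 0.9 [ 0.5202 -0.1641  0.03  ]
lower_tote [504. 193.] 0.51 [0.391  0.1432 0.03  ]
lower_front [237. 221.] 0.8 [ 0.5915 -0.1681  0.072 ]
lower_rim [266. 180.] 0.87 [ 0.5203 -0.1639  0.105 ]
lower_seat [300. 209.] 0.88 [ 0.5335 -0.1103  0.099 ]
swivel_base [271. 164.] 0.76 [ 0.5158 -0.1601  0.    ]
swivel_base [267. 170.] 0.4 [ 0.5257 -0.1609  0.    ]
```

View pics/i2.png

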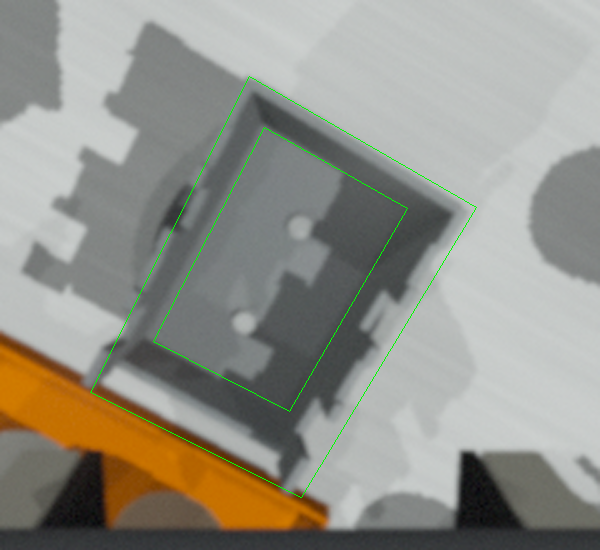

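The model rectangle at yaw 0°, centre (0.519, -0.158), lies on the rim: corners at crop (248,78), (475,208), (302,495) and (92,390). The lower tote is square. Next I go above the carry tote's grip, with the tool at yaw about -70°.

```bash
python3 -m handwheel '[{"delta_pos":[0.07,1,0],"dr":[0,0,5.8]},{"delta_pos":[0.07,1,0],"dr":[0,0,5.8]},{"delta_pos":[0.07,1,0],"dr":[0,0,5.8]},{"delta_pos":[0.07,1,0],"dr":[0,0,5.8]},{"delta_pos":[0.07,1,0],"dr":[0,0,5.8]},{"delta_pos":[0.07,1,0],"dr":[0,0,5.8]},{"delta_pos":[0.07,1,0],"dr":[0,0,5.8]}]' -1
python3 -m handwheel '[{"delta_pos":[0.07,1,0],"dr":[0,0,5.8]},{"delta_pos":[0.07,1,0],"dr":[0,0,5.8]},{"delta_pos":[0.07,1,0],"dr":[0,0,5.8]},{"delta_pos":[0.07,1,0],"dr":[0,0,5.8]},{"delta_pos":[0.07,1,0],"dr":[0,0,5.8]},{"delta_pos":[0.07,1,0],"dr":[0,0,5.8]},{"delta_pos":[0.07,1,0],"dr":[0,0,5.8]},{"delta_pos":[0,0,0],"dr":[0,0,0]},{"delta_pos":[0,0,0],"dr":[0,0,0]}]'
python3 - <<'E'
from h import *
s=get_state();print('t',s['t'],s['eef_pos'],s['ee_rot'],'q',np.round(s['q'],2),s['force'])
f=grab_frame('wrist');cv2.imwrite('pics/j.png',f[:,:,::-1])
for q,z in dict(upper_tote=.047,upper_grip=.192,hook_saddle=.192,upper_front=.089,upper_lug=.047,hook_stand=0).items():
    for d in mark_of('wrist',q)[:3]: print(q,np.round(d['location']),round(d['conf'],2),np.round(onz('wrist',d['location'],z),4))
# bolts, from the earlier lower-tote picture, need that pose: skip
E
```

```text
t: 15.25
eef_pos: [0.5341, 0.054, 0.2982]
ee_rot: [3.141, -0.0, -1.93]
force: [0.1, 0.2, -0.5]
width: 0.0876
gripper_force: 0.0
t: 16.15
eef_pos: [0.5487, 0.2633, 0.2976]
ee_rot: [3.14, -0.001, -1.225]
force: [-0.1, 0.8, -0.3]
width: 0.0874
gripper_force: 0.0
t 16.15 [0.5486908  0.26327552 0.2976003 ] [ 3.14031433e+00 -5.21466425e-04 -1.22521391e+00] q [ 0.77  0.21 -0.02 -0.   -1.34 -0.42] [-0.09206525  0.75995108 -0.30910384]
upper_tote [274. 170.] 0.91 [0.5487 0.2576 0.047 ]
upper_grip [275. 204.] 0.97 [0.5462 0.2632 0.192 ]
upper_grip [274. 173.] 0.19 [0.5561 0.2379 0.192 ]
upper_front [339. 180.] 0.81 [0.4733 0.2359 0.089 ]
```

View pics/j.png

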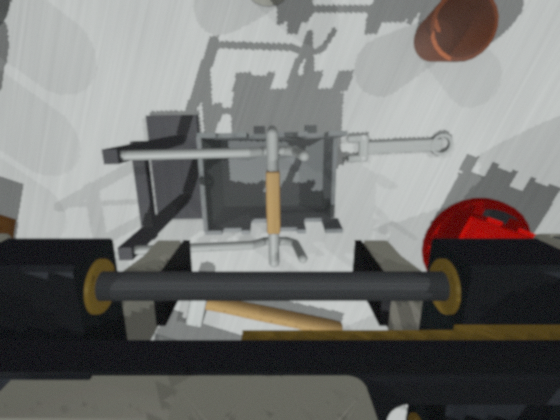

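The picture shows the bar running from (272,130) to (274,263), with the wooden grip from (272,172) to (274,235) midway between the hooks.

Run:
```python
from h import *
a=onz('wrist',(272,130),.192);b=onz('wrist',(274,263),.192);g=onz('wrist',(273,203.5),.192)
print(a,b,np.linalg.norm(a-b),'bar dir',np.degrees(np.arctan2(*(b-a)[1::-1])),g)
r1=onz('wrist',(115,155.5),.19);r2=onz('wrist',(285,153.5),.19);print('rod',np.degrees(np.arctan2(*(r2-r1)[1::-1])))
```

```text
[0.57025217 0.20456446 0.192     ] [0.52758948 0.31800014 0.192     ] 0.12119306452124426 bar dir 110.61107248798936 [0.54801468 0.26395652 0.192     ]
rod -159.60360903034385
```

```bash
python3 -m handwheel '[{"delta_pos":[-0.04,0.01,-0.8],"dr":[0,0,0.7]},{"delta_pos":[0,0,-0.8],"dr":[0,0,0]},{"delta_pos":[0,0,-0.7],"dr":[0,0,0]},{"delta_pos":[0,0,-0.6],"dr":[0,0,0]},{"delta_pos":[0,0,-0.4],"dr":[0,0,0]},{"delta_pos":[0,0,-0.15],"dr":[0,0,0]},{"delta_pos":[0,0,0],"dr":[0,0,0]}]' -1
python3 -m handwheel '[{"delta_pos":[0,0,0],"dr":[0,0,0]},{"delta_pos":[0,0,0],"dr":[0,0,0]},{"delta_pos":[0,0,0],"dr":[0,0,0]},{"delta_pos":[0,0,0],"dr":[0,0,0]},{"delta_pos":[0,0,0],"dr":[0,0,0]},{"delta_pos":[0,0,0],"dr":[0,0,0]},{"delta_pos":[0,0,0],"dr":[0,0,0]},{"delta_pos":[0,0,0],"dr":[0,0,0]},{"delta_pos":[0,0,0],"dr":[0,0,0]},{"delta_pos":[0,0,0],"dr":[0,0,0]}]' 1 30
```

```text
t: 17.2
eef_pos: [0.5477, 0.2628, 0.1947]
ee_rot: [3.141, -0.0, -1.214]
force: [-0.1, 0.9, 0.8]
width: 0.0878
gripper_force: 0.0
t: 18.2
eef_pos: [0.5477, 0.263, 0.1948]
ee_rot: [3.142, -0.0, -1.213]
force: [-0.5, 0.3, -0.1]
width: 0.0132
gripper_force: 0.0
```

```bash
python3 -m handwheel '[{"delta_pos":[0,0,0],"dr":[0,0,0]},{"delta_pos":[0,0,0],"dr":[0,0,0]},{"delta_pos":[0,0,0],"dr":[0,0,0]},{"delta_pos":[0,0,0],"dr":[0,0,0]}]'
python3 -m handwheel '[{"delta_pos":[0,0,0.2],"dr":[0,0,0]},{"delta_pos":[0,0,0.3],"dr":[0,0,0]},{"delta_pos":[0,0,0.3],"dr":[0,0,0]},{"delta_pos":[0,0,0.3],"dr":[0,0,0]},{"delta_pos":[0,0,0.3],"dr":[0,0,0]},{"delta_pos":[0,0,0.3],"dr":[0,0,0]},{"delta_pos":[0,0,0],"dr":[0,0,0]},{"delta_pos":[0,0,0],"dr":[0,0,0]},{"delta_pos":[0,0,0],"dr":[0,0,0]}]'
```

```text
t: 18.6
eef_pos: [0.5477, 0.263, 0.1949]
ee_rot: [-3.142, 0.0, -1.214]
force: [-0.1, 0.1, 0.4]
width: 0.0004
gripper_force: 0.0
t: 19.5
eef_pos: [0.5474, 0.2629, 0.2453]
ee_rot: [3.141, -0.0, -1.214]
force: [-0.2, 0.9, -0.3]
width: 0.0004
gripper_force: 0.0
```

The fingers shut on nothing, so I'll look.

Run:
```python
from h import *
f={n:grab_frame(n) for n in('side','wrist','top')}
for n in f: cv2.imwrite('pics/k_%s.png'%n,f[n][:,:,::-1])
s=f['side'][220:370,170:320];w=f['wrist'][90:310,130:430]
im=np.hstack([cv2.resize(s,(400,400),interpolation=cv2.INTER_CUBIC),cv2.resize(w,(400,400),interpolation=cv2.INTER_CUBIC)])
cv2.imwrite('pics/k.png',im[:,:,::-1])
g={}
for n in('side','top','wrist'):
    for q in('upper_grip','hook_saddle','upper_tote','upper_front'):
        for d in mark_of(n,q)[:2]: print(n,q,np.round(d['location']),round(d['conf'],2)); g.setdefault((n,q),d['location'])
for q in('upper_grip','hook_saddle','upper_tote','upper_front'):
    o=[(n,g[n,q]) for n in('side','top','wrist') if(n,q) in g]
    if len(o)>1: print(q,tri(o))
print(proj('side',get_state()['eef_pos']),proj('wrist',get_state()['eef_pos']))
```

```text
side upper_grip [237. 278.] 0.59
side hook_saddle [235. 275.] 0.64
side upper_tote [243. 309.] 0.72
side upper_front [267. 288.] 0.93
top upper_grip [183. 177.] 0.95
top hook_saddle [187. 177.] 0.82
top upper_front [203. 206.] 0.66
wrist upper_grip [410. 151.] 0.74
wrist upper_grip [271. 221.] 0.64
wrist upper_tote [270. 182.] 0.75
wrist upper_tote [349. 189.] 0.66
wrist upper_front [346. 189.] 0.94
upper_grip [0.53014457 0.25144682 0.22966328]
hook_saddle [0.54858172 0.25877122 0.18939297]
upper_tote [0.54613044 0.26425319 0.04663158]
upper_front [0.48330867 0.23306146 0.10103881]
[[234.60782392 262.37488201]] [[272.94572253 250.8207295 ]]
```

View pics/k.png

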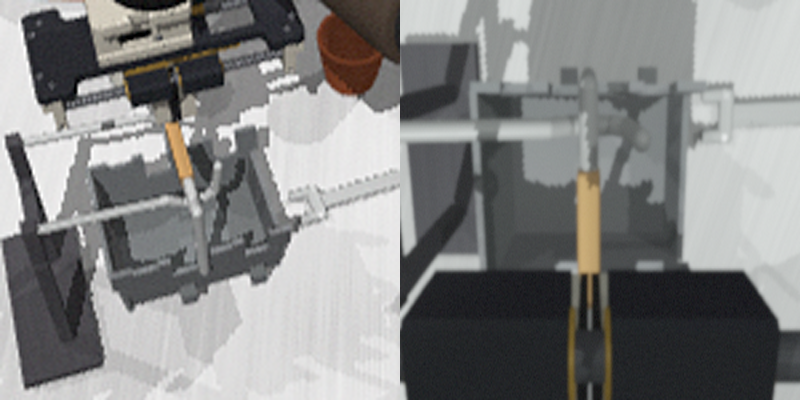

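The picture shows the tote still hanging undisturbed, with the grip at side px (237,277) and the shut fingers just above it. I'll segment the wooden grip in all three views to get its true height.

```bash
cat > seg.py <<'E'
from h import *
def wood(f,roi):
    h=cv2.cvtColor(f,cv2.COLOR_BGR2HSV);m=cv2.inRange(h,(8,90,60),(25,255,255));k=np.zeros_like(m);x0,y0,x1,y1=roi;k[y0:y1,x0:x1]=m[y0:y1,x0:x1]
    n,l,st,c=cv2.connectedComponentsWithStats(k)
    if n<2:return None
    i=1+np.argmax(st[1:,4]);ys,xs=np.nonzero(l==i);P=np.c_[xs,ys].astype(float);c0=P.mean(0);d=np.linalg.svd(P-c0,full_matrices=False)[2][0];t=(P-c0)@d
    w=(P-c0)@np.array([-d[1],d[0]])
    return c0,c0+d*t.min(),c0+d*t.max(),len(P),np.ptp(w)
E
python3 - <<'E'
from seg import *
from scipy.optimize import least_squares
R=dict(side=(215,250,270,310),top=(150,150,230,200),wrist=(250,150,300,248))
for n in R:
    r=wood(cv2.imread('pics/k_%s.png'%n),R[n]);print(n,[np.round(v,1) for v in r] if r else r)
for n,nm in(('side','b'),('top','a')):
    r=wood(cv2.imread('pics/%s.png'%nm),R[n]);print('first',n,[np.round(v,1) for v in r]);
    R[n+'0']=r[0]
print('j wrist',[np.round(v,1) for v in wood(cv2.imread('pics/j.png'),(250,150,300,248))])
print('tri centre',tri([('side',R['side0']),('top',R['top0'])]))
for z in(.192,): 
  for n in('side','top','wrist'): print(n,proj(n,[[.5475,.2637,z],[.5475,.2637,z-.02],get_state()['eef_pos'],get_state()['eef_pos']-[0,0,.019]]).round(1).tolist())
print(cal('wrist')[1].round(3),cal('wrist')[0][0,0])
E
```

```text
side [array([236.7, 276.1]), array([239.6, 286.6]), array([233.7, 265.5]), np.int64(118), np.float64(5.5)]
top [array([180.1, 178.3]), array([184., 177.]), array([176.8, 179.4]), np.int64(14), np.float64(2.2)]
wrist [array([271.1, 214.1]), array([270.8, 184.9]), array([271.5, 247. ]), np.int64(951), np.float64(16.4)]
first side [array([236.7, 276. ]), array([233.5, 265.4]), array([239.9, 286.6]), np.int64(117), np.float64(5.5)]
first top [array([184.9, 175. ]), array([194.2, 171.4]), array([175.6, 178.6]), np.int64(77), np.float64(4.5)]
j wrist [array([272.7, 202.1]), array([272.2, 171.9]), array([273.3, 232.1]), np.int64(782), np.float64(14.0)]
tri centre [0.54870215 0.2639001  0.19574125]
side [[236.7, 276.7], [237.4, 281.6], [234.6, 262.4], [235.3, 267.5]]
top [[185.3, 176.3], [186.8, 177.9], [181.2, 171.5], [182.8, 173.2]]
wrist [[272.7, 221.2], [272.7, 213.0], [272.9, 250.8], [272.9, 238.2]]
[[-0.937 -0.35  -0.     0.606]
 [-0.337  0.901  0.273 -0.094]
 [-0.095  0.256 -0.962  0.399]
 [ 0.     0.     0.     1.   ]] 317.40118045679804
```

```bash
python3 -m handwheel '[{"delta_pos":[0.03,0.03,0],"dr":[0,0,0]},{"delta_pos":[0,0,0],"dr":[0,0,0]},{"delta_pos":[0,0,0],"dr":[0,0,0]},{"delta_pos":[0,0,0],"dr":[0,0,0]},{"delta_pos":[0,0,0],"dr":[0,0,0]},{"delta_pos":[0,0,0],"dr":[0,0,0]},{"delta_pos":[0,0,0],"dr":[0,0,0]}]' -0.2
python3 -m handwheel '[{"delta_pos":[0,0,-0.6],"dr":[0,0,0]},{"delta_pos":[0,0,-0.5],"dr":[0,0,0]},{"delta_pos":[0,0,-0.4],"dr":[0,0,0]},{"delta_pos":[0,0,-0.25],"dr":[0,0,0]},{"delta_pos":[0,0,-0.1],"dr":[0,0,0]},{"delta_pos":[0,0,0],"dr":[0,0,0]},{"delta_pos":[0,0,0],"dr":[0,0,0]}]' 0.3
python3 - <<'E'
from seg import *
s=get_state();print(s['t'],s['eef_pos'],s['width'],s['force'])
f={n:grab_frame(n) for n in('side','wrist')}
for n in f: cv2.imwrite('pics/l_%s.png'%n,f[n][:,:,::-1])
a=f['side'][230:330,180:280];w=f['wrist'][120:360,150:390]
cv2.imwrite('pics/l.png',np.hstack([cv2.resize(v,(400,400),interpolation=cv2.INTER_CUBIC) for v in(a,w)])[:,:,::-1])
E
```

```text
t: 20.95
eef_pos: [0.5486, 0.2639, 0.2459]
ee_rot: [-3.142, 0.0, -1.214]
force: [0.5, 0.5, 0.6]
width: 0.0495
gripper_force: 0.0
t: 21.65
eef_pos: [0.549, 0.2641, 0.191]
ee_rot: [-3.141, 0.0, -1.213]
force: [0.2, 0.4, 0.5]
width: 0.0307
gripper_force: 0.0
21.65 [0.54895089 0.26414621 0.19096491] 0.030656845469533418 [0.23155266 0.42659618 0.54501786]
```

View pics/l.png

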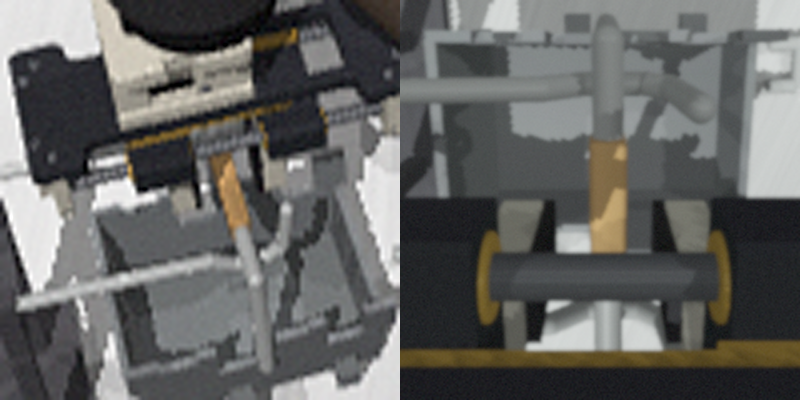

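The view shows the grip centred between the two fingers: wrist-crop fingers at x=525 and 690, grip at x=608. I'm closing on it in steps.

```bash
python3 -m handwheel '[{"delta_pos":[0,0,0],"dr":[0,0,0]},{"delta_pos":[0,0,0],"dr":[0,0,0]},{"delta_pos":[0,0,0],"dr":[0,0,0]}]' 1 30
python3 -m handwheel '[{"delta_pos":[0,0,0],"dr":[0,0,0]},{"delta_pos":[0,0,0],"dr":[0,0,0]},{"delta_pos":[0,0,0],"dr":[0,0,0]}]'
```

```text
t: 22.05
eef_pos: [0.5485, 0.2639, 0.1905]
ee_rot: [3.142, 0.0, -1.214]
force: [-2.7, -0.9, 2.7]
width: 0.0122
gripper_force: 1.4
t: 22.35
eef_pos: [0.5487, 0.2639, 0.1905]
ee_rot: [-3.141, -0.0, -1.213]
force: [0.5, -0.3, 1.3]
width: 0.0112
gripper_force: 30.0
```

```bash
python3 -m handwheel '[{"delta_pos":[0,0,0.2],"dr":[0,0,0]},{"delta_pos":[0,0,0.3],"dr":[0,0,0]},{"delta_pos":[0,0,0.3],"dr":[0,0,0]},{"delta_pos":[0,0,0.3],"dr":[0,0,0]},{"delta_pos":[0,0,0.3],"dr":[0,0,0]},{"delta_pos":[0,0,0.27],"dr":[0,0,0]},{"delta_pos":[0,0,0],"dr":[0,0,0]},{"delta_pos":[0,0,0],"dr":[0,0,0]},{"delta_pos":[0,0,0],"dr":[0,0,0]}]'
python3 - <<'E'
from seg import *
s=get_state();print(s['t'],s['eef_pos'],s['width'],s['force'],s['gripper_force'])
for n in('side','wrist'):
    f=grab_frame(n);cv2.imwrite('pics/m_%s.png'%n,f[:,:,::-1])
    for q in('upper_tote','upper_front'):
        for d in mark_of(n,q)[:1]: print(n,q,np.round(d['location']),round(d['conf'],2),np.round(onz(n,d['location'],.097 if q=='upper_tote' else .139),4))
E
```

```text
t: 23.25
eef_pos: [0.5483, 0.2638, 0.2399]
ee_rot: [3.141, -0.0, -1.214]
force: [-0.1, 0.2, -2.2]
width: 0.011
gripper_force: 30.0
23.25 [0.54825952 0.26375797 0.2399093 ] 0.010976917342846613 [-0.11995833  0.20975591 -2.22674623] 29.996220767498016
side upper_tote [244. 299.] 0.68 [0.5372 0.2641 0.097 ]
side upper_front [268. 284.] 0.55 [0.4811 0.2446 0.139 ]
wrist upper_tote [271. 189.] 0.74 [0.551  0.2614 0.097 ]
wrist upper_front [360. 199.] 0.8 [0.4791 0.2341 0.139 ]
```

```bash
python3 -m handwheel '[{"delta_pos":[-0.2,-0.07,0],"dr":[0,0,0]},{"delta_pos":[-0.4,-0.15,0],"dr":[0,0,0]},{"delta_pos":[-0.47,-0.175,0],"dr":[0,0,0]},{"delta_pos":[-0.47,-0.175,0],"dr":[0,0,0]},{"delta_pos":[-0.47,-0.175,0],"dr":[0,0,0]},{"delta_pos":[-0.47,-0.175,0],"dr":[0,0,0]},{"delta_pos":[-0.47,-0.175,0],"dr":[0,0,0]},{"delta_pos":[-0.47,-0.175,0],"dr":[0,0,0]},{"delta_pos":[-0.47,-0.175,0],"dr":[0,0,0]},{"delta_pos":[-0.47,-0.175,0],"dr":[0,0,0]}]'
python3 -m handwheel '[{"delta_pos":[-0.3,-0.12,0],"dr":[0,0,0]},{"delta_pos":[-0.2,-0.08,0],"dr":[0,0,0]},{"delta_pos":[0,0,0],"dr":[0,0,0]},{"delta_pos":[0,0,0.5],"dr":[0,0,0]},{"delta_pos":[0,0,0.7],"dr":[0,0,0]},{"delta_pos":[0,0,0.8],"dr":[0,0,0]},{"delta_pos":[0,0,0.5],"dr":[0,0,0]},{"delta_pos":[0,0,0],"dr":[0,0,0]}]'
```

```text
t: 24.55
eef_pos: [0.4166, 0.2148, 0.2405]
ee_rot: [-3.141, 0.0, -1.214]
force: [-0.4, -0.3, -3.1]
width: 0.0109
gripper_force: 30.0
t: 25.35
eef_pos: [0.4041, 0.2103, 0.3174]
ee_rot: [-3.138, 0.001, -1.214]
force: [0.3, 0.7, -3.4]
width: 0.0106
gripper_force: 30.0
```

```bash
python3 -m handwheel '[{"delta_pos":[0.2,-0.5,0],"dr":[0,0,-1]},{"delta_pos":[0.28,-0.9,0],"dr":[0,0,-1.5]},{"delta_pos":[0.28,-0.9,0],"dr":[0,0,-1.5]},{"delta_pos":[0.28,-0.9,0],"dr":[0,0,-1.5]},{"delta_pos":[0.28,-0.9,0],"dr":[0,0,-1.5]},{"delta_pos":[0.28,-0.9,0],"dr":[0,0,-1.5]},{"delta_pos":[0.28,-0.9,0],"dr":[0,0,-1.5]},{"delta_pos":[0.28,-0.9,0],"dr":[0,0,-1.5]},{"delta_pos":[0.28,-0.9,0],"dr":[0,0,-1.5]},{"delta_pos":[0.28,-0.9,0],"dr":[0,0,-1.5]}]'
python3 -m handwheel '[{"delta_pos":[0.28,-0.9,0],"dr":[0,0,-1.5]},{"delta_pos":[0.28,-0.9,0],"dr":[0,0,-1.5]},{"delta_pos":[0.28,-0.9,0],"dr":[0,0,-1.5]},{"delta_pos":[0.28,-0.9,0],"dr":[0,0,-1.4]},{"delta_pos":[0,-0.1,0],"dr":[0,0,0]},{"delta_pos":[0,0,0],"dr":[0,0,0]},{"delta_pos":[0,0,0],"dr":[0,0,0]},{"delta_pos":[0,0,0],"dr":[0,0,0]}]'
cat > rel.py <<'E'
from h import *
s=get_state();print('t',s['t'],s['eef_pos'],s['ee_rot'],s['force'],s['width'],s['gripper_force'])
z=s['eef_pos'][2];e=s['eef_pos']
zs=dict(lower_tote=.03,lower_front=.072,lower_rim=.105,lower_seat=.099,swivel_base=0,upper_tote=z-.1435,upper_grip=z+.0015,upper_front=z-.1015,upper_lug=z-.1435)
for n in('side','wrist','top'):
    f=grab_frame(n);cv2.imwrite('pics/r%d_%s.png'%(s['t']*100,n),f[:,:,::-1])
    for q,h in zs.items():
        for d in mark_of(n,q)[:5]:
            p=onz(n,d['location'],h)
            if d['conf']>.4 and np.hypot(*(p-e)[:2])<.11: print(n,q,np.round(d['location']),round(d['conf'],2),np.round(p,4))
E
python3 rel.py
```

```text
t: 26.35
eef_pos: [0.4845, -0.0498, 0.3141]
ee_rot: [3.14, 0.0, -1.468]
force: [0.4, 0.7, -2.7]
width: 0.0107
gripper_force: 30.0
t: 27.15
eef_pos: [0.5179, -0.159, 0.3153]
ee_rot: [3.142, 0.0, -1.569]
force: [-0.8, 0.9, -2.4]
width: 0.0112
gripper_force: 30.0
t 27.15 [ 0.51792295 -0.15895332  0.31526882] [ 3.14150608e+00  1.55373135e-04 -1.56851965e+00] [-0.83661131  0.92059779 -2.40212027] 0.011221063597194571 29.99796688556671
side lower_front [241. 180.] 0.62 [ 0.5987 -0.1633  0.072 ]
side lower_rim [267. 176.] 0.79 [ 0.5161 -0.1526  0.105 ]
side lower_seat [261. 188.] 0.7 [ 0.5301 -0.1044  0.099 ]
side swivel_base [263. 202.] 0.76 [ 0.5288 -0.1417  0.    ]
side upper_tote [265. 159.] 0.79 [ 0.52   -0.154   0.1718]
side upper_grip [262. 114.] 0.58 [ 0.5236 -0.1688  0.3168]
side upper_front [290. 144.] 0.6 [ 0.4494 -0.1712  0.2138]
side upper_lug [284. 149.] 0.69 [ 0.4683 -0.2004  0.1718]
wrist lower_seat [273. 186.] 0.7 [ 0.5168 -0.1489  0.099 ]
wrist upper_tote [271. 187.] 0.97 [ 0.5196 -0.1643  0.1718]
wrist upper_grip [271. 252.] 0.6 [ 0.5191 -0.1591  0.3168]
wrist upper_front [362. 200.] 0.58 [ 0.4402 -0.1617  0.2138]
wrist upper_lug [323. 135.] 0.93 [ 0.4699 -0.215   0.1718]
top lower_tote [340. 193.] 0.76 [ 0.521  -0.1624  0.03  ]
top lower_seat [326. 182.] 0.97 [ 0.5388 -0.1147  0.099 ]
top swivel_base [336. 192.] 0.7 [ 0.5294 -0.1548  0.    ]
top upper_tote [347. 181.] 0.7 [ 0.5254 -0.1631  0.1718]
top upper_grip [352. 167.] 0.83 [ 0.5283 -0.1546  0.3168]
top upper_front [350. 208.] 0.66 [ 0.4472 -0.1597  0.2138]
top upper_lug [367. 199.] 0.58 [ 0.4748 -0.2126  0.1718]
```

Next I refine the lower tote's axis and yaw with an edge fit on the clean wrist picture i.png, reconstructing that camera pose from the tool pose.

```bash
cat > fit.py <<'E'
from h import *
from scipy.optimize import minimize
from scipy.spatial.transform import Rotation as Ro
def T(p,r):
    M=np.eye(4);M[:3,:3]=Ro.from_euler('xyz',r).as_matrix();M[:3,3]=p;return M
s=get_state();K,E=cal('wrist');CT=E@T(s['eef_pos'],s['ee_rot'])
E0=CT@np.linalg.inv(T([.51899024,-.15687943,.29746163],[3.14042511,-.00073288,-2.6422087]))
g=cv2.cvtColor(cv2.imread('pics/i.png'),cv2.COLOR_BGR2GRAY)
e=cv2.Canny(cv2.GaussianBlur(g,(3,3),0),25,60);D=cv2.distanceTransform(255-e,cv2.DIST_L2,5)
def seg(a,b,n=60): return np.linspace(a,b,n)
o=.105
L=np.vstack([seg((-.080,-.057,o),(-.080,.057,o)),seg((-.075,-.052,o),(-.075,.052,o)),seg((-.08,.057,o),(.08,.057,o)),seg((-.08,-.057,o),(.08,-.057,o)),seg((-.08,.052,o),(.075,.052,o)),seg((-.08,-.052,o),(.075,-.052,o)),
 seg((.075,-.053,.072),(.075,.053,.072)),seg((.070,-.048,.072),(.070,.048,.072)),seg((-.065,-.043,.034),(-.065,.043,.034)),seg((.065,-.043,.034),(.065,.043,.034)),seg((-.065,.043,.034),(.065,.043,.034)),seg((-.065,-.043,.034),(.065,-.043,.034))])
def px(v):
    c,si=np.cos(v[2]),np.sin(v[2]);P=L@np.array([[c,si,0],[-si,c,0],[0,0,1]])+[v[0],v[1],0]
    q=K@(E0[:3,:3]@P.T+E0[:3,3:]);return (q[:2]/q[2]).T
def cost(v):
    q=px(v);d=cv2.remap(D,q[:,0].astype(np.float32)[None],q[:,1].astype(np.float32)[None],cv2.INTER_LINEAR)[0];return np.mean(np.minimum(d,4)) 
best=[]
for x in np.arange(.510,.530,.002):
  for y in np.arange(-.168,-.150,.002):
    for t in np.radians([-4,-2,0,2,4]): best.append((cost((x,y,t)),x,y,t))
best.sort();R=[]
for b in best[:6]:
    r=minimize(cost,b[1:],method='Nelder-Mead',options=dict(initial_simplex=[np.array(b[1:])+d for d in([0,0,0],[.002,0,0],[0,.002,0],[0,0,.03])],xatol=1e-5,fatol=1e-5));R.append((r.fun,*r.x[:2],np.degrees(r.x[2])))
print(np.round(sorted(R),4))
im=cv2.resize(cv2.imread('pics/i.png')[60:280,160:400],None,fx=2.5,fy=2.5,interpolation=cv2.INTER_CUBIC);v=min(R)
for q in px((v[1],v[2],np.radians(v[3]))): cv2.circle(im,tuple(((q-[160,60])*2.5).astype(int)),1,(0,255,0),-1)
cv2.imwrite('pics/fit.png',im)
c=np.array([[268.6,170]]);d=E0[:3,:3].T@np.linalg.solve(K,[268.6,170,1]);oo=-E0[:3,:3].T@E0[:3,3];print('bolt mid',oo+d*(.038-oo[2])/d[2])
E
python3 fit.py
```

```text
[[ 1.3071  0.5196 -0.1632 -1.4591]
 [ 1.3073  0.5196 -0.1632 -1.4638]
 [ 1.3074  0.5196 -0.1632 -1.4593]
 [ 1.3075  0.5196 -0.1632 -1.4493]
 [ 1.3075  0.5196 -0.1632 -1.4514]
 [ 1.3076  0.5196 -0.1632 -1.4366]]
bolt mid [ 0.51918683 -0.16204782  0.038     ]
```

The edge fit gives (0.5196, -0.163), yaw -1.5°, and the bolt midpoint gives (0.519, -0.162). The mean over all views is (0.519, -0.160). I take (0.519, -0.1605) with yaw -1°, which is inside the seat play for every estimate. I'm lowering to just above the rim and checking there.

```bash
python3 -m handwheel '[{"delta_pos":[0.04,-0.05,-0.3],"dr":[0,0,-1]},{"delta_pos":[0,0,-0.4],"dr":[0,0,0]},{"delta_pos":[0,0,-0.4],"dr":[0,0,0]},{"delta_pos":[0,0,-0.4],"dr":[0,0,0]},{"delta_pos":[0,0,-0.2],"dr":[0,0,0]},{"delta_pos":[0,0,0],"dr":[0,0,0]},{"delta_pos":[0,0,0],"dr":[0,0,0]},{"delta_pos":[0,0,0],"dr":[0,0,0]}]'
python3 rel.py
python3 - <<'E'
from h import *
import glob
a=sorted(glob.glob('pics/r*_side.png'))[-1];b=a.replace('side','top')
x=cv2.imread(a)[90:220,200:330];y=cv2.imread(b)[130:260,280:410]
cv2.imwrite('pics/n.png',np.hstack([cv2.resize(v,(400,400),interpolation=cv2.INTER_CUBIC) for v in(x,y)]))
E
```

```text
t: 29.45
eef_pos: [0.5196, -0.1613, 0.2651]
ee_rot: [-3.141, -0.0, -1.587]
force: [0.2, -0.1, -2.6]
width: 0.0112
gripper_force: 30.0
t 29.45 [ 0.51960244 -0.16125564  0.26507802] [-3.14051122e+00 -1.68109667e-04 -1.58695103e+00] [ 0.16456092 -0.06629701 -2.64883814] 0.011179913913743145 29.997612833976746
side lower_tote [267. 190.] 0.84 [ 0.5173 -0.168   0.03  ]
side lower_front [240. 181.] 0.69 [ 0.5985 -0.1597  0.072 ]
side lower_front [267. 171.] 0.41 [ 0.5217 -0.2086  0.072 ]
side lower_rim [263. 177.] 0.88 [ 0.5255 -0.146   0.105 ]
side lower_seat [259. 185.] 0.89 [ 0.5374 -0.1187  0.099 ]
side swivel_base [266. 199.] 0.71 [ 0.5195 -0.154  -0.    ]
side upper_tote [268. 173.] 0.95 [ 0.5129 -0.1482  0.1216]
side upper_grip [264. 128.] 0.93 [ 0.52   -0.1739  0.2666]
side upper_front [286. 159.] 0.76 [ 0.4583 -0.1657  0.1636]
side upper_lug [281. 158.] 0.67 [ 0.4755 -0.2179  0.1216]
wrist upper_tote [272. 190.] 0.84 [ 0.52   -0.1633  0.1216]
wrist upper_grip [270. 253.] 0.75 [ 0.5206 -0.1609  0.2666]
wrist upper_front [363. 201.] 0.74 [ 0.441  -0.1618  0.1636]
top lower_rim [345. 183.] 0.72 [ 0.5336 -0.1666  0.105 ]
top lower_seat [327. 184.] 0.94 [ 0.5349 -0.1176  0.099 ]
top swivel_base [338. 193.] 0.69 [ 0.5243 -0.1591  0.    ]
top upper_tote [347. 186.] 0.7 [ 0.5235 -0.1707  0.1216]
top upper_grip [352. 175.] 0.74 [ 0.5203 -0.1604  0.2666]
top upper_front [347. 210.] 0.97 [ 0.449  -0.1598  0.1636]
```

View pics/n.png

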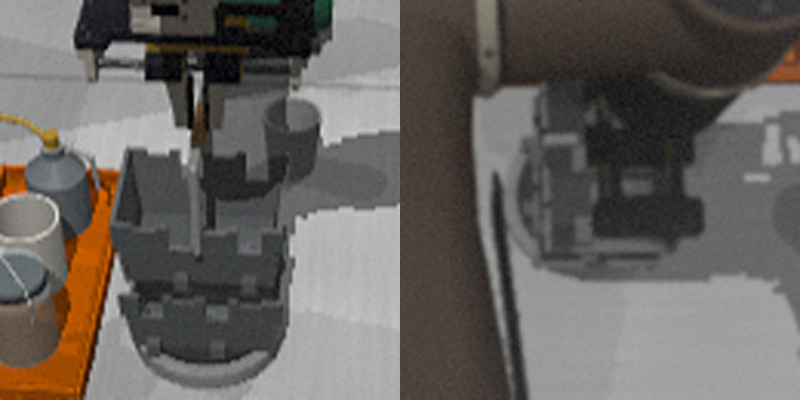

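The view shows the carry tote level just above the lower one. Its lugs, at side-crop (180,280), stand over the seats, and its tall end is toward the tray. I'm lowering gently and watching the force.

```bash
python3 -m handwheel '[{"delta_pos":[0,0,-0.2],"dr":[0,0,0]},{"delta_pos":[0,0,-0.2],"dr":[0,0,0]},{"delta_pos":[0,0,-0.1],"dr":[0,0,0]},{"delta_pos":[0,0,0],"dr":[0,0,0]},{"delta_pos":[0,0,0],"dr":[0,0,0]}]'
python3 -m handwheel '[{"delta_pos":[0,0,-0.05],"dr":[0,0,0]},{"delta_pos":[0,0,0],"dr":[0,0,0]},{"delta_pos":[0,0,0],"dr":[0,0,0]}]'
python3 -m handwheel '[{"delta_pos":[0,0,-0.05],"dr":[0,0,0]},{"delta_pos":[0,0,0],"dr":[0,0,0]},{"delta_pos":[0,0,0],"dr":[0,0,0]}]'
```

```text
t: 31.45
eef_pos: [0.5192, -0.1612, 0.2494]
ee_rot: [3.141, -0.0, -1.587]
force: [-0.6, -0.0, -3.2]
width: 0.0111
gripper_force: 30.0
t: 31.75
eef_pos: [0.5193, -0.1612, 0.2482]
ee_rot: [-3.141, -0.0, -1.587]
force: [-0.5, -0.5, -0.4]
width: 0.0111
gripper_force: 30.0
t: 32.05
eef_pos: [0.5191, -0.1617, 0.2472]
ee_rot: [-3.141, -0.001, -1.587]
force: [-3.0, -3.6, 4.9]
width: 0.011
gripper_force: 30.0
```

Contact came at TCP z 0.248, about 6 mm high. The lugs are on the wall tops, not in the seats. I'll check the moment and shift slightly.

```bash
python3 -c "
from station import *
s=get_state();print(s['force'],s['moment'],s['eef_pos'])"
python3 -m handwheel '[{"delta_pos":[0,0,0.08],"dr":[0,0,0]},{"delta_pos":[0,0,0],"dr":[0,0,0]},{"delta_pos":[0,0,0],"dr":[0,0,0]}]'
python3 -c "
from station import *
s=get_state();print(s['force'],s['moment'],s['eef_pos'])"
```

```text
[-2.97780397 -3.5598728   4.89645812] [-0.89302826  1.32177069  0.04524051] [ 0.51914341 -0.16170412  0.24724734]
t: 32.35
eef_pos: [0.5193, -0.1608, 0.2484]
ee_rot: [3.141, 0.001, -1.587]
force: [0.3, 0.4, -2.1]
width: 0.0109
gripper_force: 30.0
[ 0.26278048  0.40348413 -2.09564555] [-0.02853292  0.10007693 -0.0037008 ] [ 0.51925041 -0.16084059  0.24843593]
```

```bash
python3 -m handwheel '[{"delta_pos":[-0.08,-0.03,0.05],"dr":[0,0,0]},{"delta_pos":[0,0,0],"dr":[0,0,0]},{"delta_pos":[0,0,-0.08],"dr":[0,0,0]},{"delta_pos":[0,0,0],"dr":[0,0,0]},{"delta_pos":[0,0,0],"dr":[0,0,0]}]'
python3 -m handwheel '[{"delta_pos":[0,0,-0.05],"dr":[0,0,0]},{"delta_pos":[0,0,0],"dr":[0,0,0]},{"delta_pos":[0,0,0],"dr":[0,0,0]}]'
python3 -c "
from station import *
s=get_state();print(s['force'],s['moment'],s['eef_pos'])"
```

```text
t: 32.85
eef_pos: [0.5169, -0.1621, 0.2479]
ee_rot: [-3.142, 0.0, -1.587]
force: [-0.3, 0.4, -1.4]
width: 0.0107
gripper_force: 30.0
t: 33.15
eef_pos: [0.5168, -0.1624, 0.247]
ee_rot: [-3.141, -0.001, -1.587]
force: [-3.2, -1.4, 3.3]
width: 0.0111
gripper_force: 30.0
[-3.20056959 -1.43644089  3.33898721] [-0.57352682  0.84774012  0.042417  ] [ 0.51678398 -0.16239595  0.24695849]
```

```bash
python3 -m handwheel '[{"delta_pos":[0,0,0.08],"dr":[0,0,0]},{"delta_pos":[-0.08,-0.05,0],"dr":[0,0,0]},{"delta_pos":[0,0,0],"dr":[0,0,0]},{"delta_pos":[0,0,-0.08],"dr":[0,0,0]},{"delta_pos":[0,0,0],"dr":[0,0,0]},{"delta_pos":[0,0,0],"dr":[0,0,0]}]'
python3 -c "
from station import *
s=get_state();print(s['force'],s['moment'],s['eef_pos'])"
```

```text
t: 33.75
eef_pos: [0.5143, -0.1639, 0.2468]
ee_rot: [-3.142, -0.001, -1.587]
force: [-2.1, -2.2, 3.4]
width: 0.0112
gripper_force: 30.0
[-2.07286131 -2.21176754  3.37979327] [-0.43719071  0.74481168  0.07928198] [ 0.51431956 -0.16388558  0.24679615]
```

```bash
python3 -m handwheel '[{"delta_pos":[0,0,0.1],"dr":[0,0,0]},{"delta_pos":[0.09,0.2,0],"dr":[0,0,0]},{"delta_pos":[0,0,0],"dr":[0,0,0]},{"delta_pos":[0,0,-0.1],"dr":[0,0,0]},{"delta_pos":[0,0,0],"dr":[0,0,0]},{"delta_pos":[0,0,0],"dr":[0,0,0]}]'
python3 -c "
from station import *
s=get_state();print(s['force'],s['moment'],s['eef_pos'],s['ee_rot'])"
```

```text
t: 34.35
eef_pos: [0.5176, -0.1584, 0.2479]
ee_rot: [-3.14, -0.002, -1.586]
force: [-2.3, -2.7, 6.9]
width: 0.011
gripper_force: 30.0
[-2.27563726 -2.6566791   6.90518281] [-0.74385932  0.80274606 -0.03964029] [ 0.51762541 -0.15838293  0.24792552] [-3.13981737e+00 -1.78510622e-03 -1.58646543e+00]
```

```bash
sed -i 's/^best=\[\]/import sys\nif __name__!="__main__": raise SystemExit\nbest=[]/' fit.py
cat > fit2.py <<'E'
src=open('fit.py').read().split('import sys')[0];exec(src)
s2=dict(all=range(12),outer=[0,2,3],inner=[1,4,5],rim=[0,1,2,3,4,5],front_back=[0,1,6,7],floor=[8,9,10,11],nofloor=range(8))
L0=L.reshape(12,60,3)
for cl in((25,60),(50,110)):
  e=cv2.Canny(cv2.GaussianBlur(g,(3,3),0),*cl);D=cv2.distanceTransform(255-e,cv2.DIST_L2,5)
  for k,idx in s2.items():
    L=L0[list(idx)].reshape(-1,3);best=[]
    for x in np.arange(.507,.532,.0025):
      for y in np.arange(-.170,-.148,.0025):
        for t in np.radians([-8,-6,-4,-2,0,2,4,6,8]): best.append((cost((x,y,t)),x,y,t))
    best.sort();R=[]
    for b in best[:5]:
      r=minimize(cost,b[1:],method='Nelder-Mead',options=dict(initial_simplex=[np.array(b[1:])+d for d in([0,0,0],[.002,0,0],[0,.002,0],[0,0,.03])]));R.append((r.fun,*r.x[:2],np.degrees(r.x[2])))
    print(cl,k,np.round(min(R),4))
# line directions inside tote window
ln=cv2.createLineSegmentDetector().detect(g)[0][:,0]
def w(p,z):
    d=E0[:3,:3].T@np.linalg.solve(K,[p[0],p[1],1]);o=-E0[:3,:3].T@E0[:3,3];return o+d*(z-o[2])/d[2]
for l in ln:
    a,b=w(l[:2],.105),w(l[2:],.105)
    m=(a+b)/2
    if np.linalg.norm(a-b)>.035 and abs(m[0]-.519)<.1 and abs(m[1]+.16)<.075: print(np.round(l),'mid',np.round(m[:2],4),'len',round(np.linalg.norm(a-b),3),'dir',np.round(np.degrees(np.arctan2(*(b-a)[1::-1]))%180,1))
E
python3 fit2.py
```

```text
(25, 60) all [ 1.3076  0.5196 -0.1632 -1.4634]
(25, 60) outer [ 1.2254  0.5197 -0.1646 -1.5062]
(25, 60) inner [ 0.6507  0.5196 -0.1629 -1.5559]
(25, 60) rim [ 0.9841  0.5196 -0.1631 -1.432 ]
(25, 60) front_back [ 0.5498  0.5196 -0.164  -1.5402]
(25, 60) floor [ 1.9187  0.5071 -0.1629 -1.4829]
(25, 60) nofloor [ 0.9684  0.5196 -0.1632 -1.4821]
(50, 110) all [ 1.7766  0.5196 -0.1629 -1.499 ]
(50, 110) outer [ 1.5193  0.5196 -0.1682 -1.2642]
(50, 110) inner [ 0.7892  0.5195 -0.1628 -1.5329]
(50, 110) rim [ 1.308   0.5196 -0.1629 -1.4674]
(50, 110) front_back [ 0.5667  0.5196 -0.164  -1.5475]
(50, 110) floor [ 2.0107  0.5188 -0.1751 -1.6793]
(50, 110) nofloor [ 1.218   0.5196 -0.163  -1.5164]
[200. 213. 270. 250.] mid [ 0.5935 -0.1661] len 0.096 dir 89.0
[271. 240. 206. 204.] mid [ 0.5805 -0.1673] len 0.088 dir 87.7
[313. 194. 293. 218.] mid [ 0.5274 -0.111 ] len 0.037 dir 170.4
[258.  91. 343. 144.] mid [ 0.4423 -0.1622] len 0.109 dir 88.2
[288. 265.  85. 158.] mid [ 0.5986 -0.2217] len 0.265 dir 88.7
[296. 128. 263. 108.] mid [ 0.4534 -0.1831] len 0.042 dir 88.6
[217. 194. 246. 210.] mid [ 0.563  -0.1864] len 0.039 dir 88.9
[263. 111. 219. 192.] mid [ 0.5073 -0.2039] len 0.104 dir 178.6
```

```bash
ls pics/r*
cat > fit3.py <<'E'
src=open('fit.py').read().split('import sys')[0];exec(src)
L0=L.reshape(12,60,3)
for nm,p,r in(('r2715',[.51792295,-.15895332,.31526882],[3.14150608,.000155,-1.56851965]),('r2945',[.51960244,-.16125564,.26507802],[-3.14051122,-.000168,-1.58695103])):
  import glob
  g=cv2.cvtColor(cv2.imread(sorted(glob.glob('pics/%s*wrist.png'%nm[:4]))[0]),cv2.COLOR_BGR2GRAY)
  E0=CT@np.linalg.inv(T(p,r));g[238:]=g[237]
  e=cv2.Canny(cv2.GaussianBlur(g,(3,3),0),25,60);e[234:]=0;D=cv2.distanceTransform(255-e,cv2.DIST_L2,5)
  for dz in(-.150,-.1435,-.137):
   for k,idx in dict(inner=[1,4,5],rim=range(6),nofloor=range(8)).items():
    L=L0[list(idx)].reshape(-1,3)+[0,0,p[2]+dz-.03]
    def cost(v):
        q=px(v);ok=q[:,1]<232;d=cv2.remap(D,q[ok,0].astype(np.float32)[None],q[ok,1].astype(np.float32)[None],cv2.INTER_LINEAR)[0];return np.mean(np.minimum(d,4))
    best=[]
    for x in np.arange(-.01,.0101,.0025):
      for y in np.arange(-.01,.0101,.0025):
        for t in np.radians([-4,-2,0,2,4]): best.append((cost((p[0]+x,p[1]+y,np.pi+t)),p[0]+x,p[1]+y,np.pi+t))
    best.sort();R=[]
    for b in best[:5]:
      q=minimize(cost,b[1:],method='Nelder-Mead',options=dict(initial_simplex=[np.array(b[1:])+d for d in([0,0,0],[.002,0,0],[0,.002,0],[0,0,.03])]));R.append((q.fun,(q.x[0]-p[0])*1e3,(q.x[1]-p[1])*1e3,np.degrees(q.x[2])-180-np.degrees(r[2])-90))
    print(nm,dz,k,np.round(min(R),2))
E
python3 fit3.py
```

```text
pics/r2715_side.png
pics/r2715_top.png
pics/r2715_wrist.png
pics/r2945_side.png
pics/r2945_top.png
pics/r2945_wrist.png
r2715 -0.15 inner [ 0.78  1.96  1.77 -0.58]
r2715 -0.15 rim [1.05 1.96 0.3  0.04]
r2715 -0.15 nofloor [ 1.32 -2.07  0.28  0.05]
r2715 -0.1435 inner [ 0.8  -0.11  1.   -0.45]
r2715 -0.1435 rim [ 1.04 -0.16 -0.21  0.  ]
r2715 -0.1435 nofloor [ 0.82 -0.12 -0.22 -0.01]
r2715 -0.137 inner [ 0.85 -2.19  0.39 -0.43]
r2715 -0.137 rim [ 1.07 -2.28 -0.66 -0.03]
r2715 -0.137 nofloor [ 1.31  1.82 -0.65 -0.03]
r2945 -0.15 inner [ 0.79  2.11  1.46 -0.39]
r2945 -0.15 rim [1.21 2.29 0.28 0.01]
r2945 -0.15 nofloor [ 1.37 -1.83  0.34  0.01]
r2945 -0.1435 inner [ 0.79  0.01  0.87 -0.38]
r2945 -0.1435 rim [ 1.15  0.22 -0.22  0.02]
r2945 -0.1435 nofloor [ 0.89  0.11 -0.22  0.01]
r2945 -0.137 inner [ 0.85 -2.07  0.3  -0.39]
r2945 -0.137 rim [ 1.17 -1.9  -0.63  0.02]
r2945 -0.137 nofloor [ 1.3   1.95 -0.77 -0.07]
```

The wrist camera is confirmed: the held tote fits at offset 0, yaw 0, and 143.5 mm below the TCP. So the lower axis really is at (0.5196, -0.1635), yaw -1.5°, a combination I have not tried yet.

```bash
python3 -m handwheel '[{"delta_pos":[0,0,0.12],"dr":[0,0,0]},{"delta_pos":[0.067,-0.173,0],"dr":[0,0,-0.6]},{"delta_pos":[0,0,0],"dr":[0,0,0]},{"delta_pos":[0,0,0],"dr":[0,0,0]}]'
python3 -m handwheel '[{"delta_pos":[0,0,-0.07],"dr":[0,0,0]},{"delta_pos":[0,0,-0.05],"dr":[0,0,0]},{"delta_pos":[0,0,0],"dr":[0,0,0]},{"delta_pos":[0,0,0],"dr":[0,0,0]}]'
python3 -c "
from station import *
s=get_state();print(s['force'],s['moment'],s['eef_pos'],s['ee_rot'])"
```

```text
t: 34.75
eef_pos: [0.519, -0.1628, 0.2495]
ee_rot: [3.141, 0.0, -1.598]
force: [0.3, -0.5, -3.2]
width: 0.0112
gripper_force: 30.0
t: 35.15
eef_pos: [0.5192, -0.1627, 0.2469]
ee_rot: [-3.141, -0.0, -1.597]
force: [-2.4, 2.2, 3.4]
width: 0.0112
gripper_force: 30.0
[-2.37060988  2.20477494  3.43646882] [0.88270608 0.94882241 0.00901064] [ 0.51915515 -0.16267541  0.24694718] [-3.14104326e+00 -6.30128012e-05 -1.59718867e+00]
```

Contact has moved to the other side, so y is now about right. I'll probe small x shifts, each a raise, shift and lower.

```bash
t(){ grep -E 't:|eef_pos|force: \[' | tr '\n' ' '; echo; }
python3 -m handwheel '[{"delta_pos":[0,0,0.12],"dr":[0,0,0]},{"delta_pos":[0.07,0,0],"dr":[0,0,0]},{"delta_pos":[0,0,-0.12],"dr":[0,0,0]},{"delta_pos":[0,0,0],"dr":[0,0,0]},{"delta_pos":[0,0,0],"dr":[0,0,0]}]' | t
python3 -m handwheel '[{"delta_pos":[0,0,0.12],"dr":[0,0,0]},{"delta_pos":[0.07,0,0],"dr":[0,0,0]},{"delta_pos":[0,0,-0.12],"dr":[0,0,0]},{"delta_pos":[0,0,0],"dr":[0,0,0]},{"delta_pos":[0,0,0],"dr":[0,0,0]}]' | t
python3 -m handwheel '[{"delta_pos":[0,0,0.12],"dr":[0,0,0]},{"delta_pos":[0.07,0,0],"dr":[0,0,0]},{"delta_pos":[0,0,-0.12],"dr":[0,0,0]},{"delta_pos":[0,0,0],"dr":[0,0,0]},{"delta_pos":[0,0,0],"dr":[0,0,0]}]' | t
python3 -c "
from station import *
s=get_state();print(s['force'],s['moment'],s['eef_pos'],s['ee_rot'])"
```

```text
t: 35.65 eef_pos: [0.5208, -0.1627, 0.2468] ee_rot: [3.141, 0.0, -1.597] force: [-4.0, 2.6, 5.4] 
t: 36.15 eef_pos: [0.5252, -0.1632, 0.2485] ee_rot: [-3.137, -0.001, -1.597] force: [-1.2, 1.0, 9.1] 
t: 36.65 eef_pos: [0.5265, -0.163, 0.2485] ee_rot: [-3.138, -0.001, -1.597] force: [-2.4, 3.0, 12.4] 
[-2.38416786  2.99555315 12.42567616] [ 1.23717089  1.16006616 -0.00675059] [ 0.5264961  -0.1630325   0.24849005] [-3.13846611e+00 -9.07734564e-04 -1.59683246e+00]
```

```bash
t(){ grep -E 't:|eef_pos|force: \[' | tr '\n' ' '; python3 -c "
from station import *
print(get_state()['moment'].round(2))"; }
python3 -m handwheel '[{"delta_pos":[0,0,0.14],"dr":[0,0,0]},{"delta_pos":[-0.28,0,0],"dr":[0,0,0]},{"delta_pos":[0,0,-0.14],"dr":[0,0,0]},{"delta_pos":[0,0,0],"dr":[0,0,0]},{"delta_pos":[0,0,0],"dr":[0,0,0]}]' | t
python3 -m handwheel '[{"delta_pos":[0,0,0.12],"dr":[0,0,0]},{"delta_pos":[0,0.06,0],"dr":[0,0,0]},{"delta_pos":[0,0,-0.12],"dr":[0,0,0]},{"delta_pos":[0,0,0],"dr":[0,0,0]},{"delta_pos":[0,0,0],"dr":[0,0,0]}]' | t
python3 -m handwheel '[{"delta_pos":[0,0,0.12],"dr":[0,0,0]},{"delta_pos":[0,-0.12,0],"dr":[0,0,0]},{"delta_pos":[0,0,-0.12],"dr":[0,0,0]},{"delta_pos":[0,0,0],"dr":[0,0,0]},{"delta_pos":[0,0,0],"dr":[0,0,0]}]' | t
python3 -m handwheel '[{"delta_pos":[0,0,0.14],"dr":[0,0,0]},{"delta_pos":[0.06,0,0],"dr":[0,0,0]},{"delta_pos":[0,0,0],"dr":[0,0,0]},{"delta_pos":[0,0,0],"dr":[0,0,0]}]' | t
python3 - <<'E'
from h import *
s=get_state();print(repr(s['eef_pos']),repr(s['ee_rot']))
for n in('wrist','side','top'): cv2.imwrite('pics/u_%s.png'%n,grab_frame(n)[:,:,::-1])
E
```

```text
t: 37.15 eef_pos: [0.516, -0.1625, 0.2478] ee_rot: [3.141, 0.0, -1.597] force: [-7.5, 6.9, 14.2] [ 2.38  2.83 -0.01]
t: 37.65 eef_pos: [0.5164, -0.1621, 0.247] ee_rot: [3.141, -0.002, -1.597] force: [-4.7, -2.3, 6.8] [-0.98  1.54  0.02]
t: 38.15 eef_pos: [0.518, -0.1644, 0.248] ee_rot: [-3.139, -0.0, -1.597] force: [-3.6, 4.6, 10.2] [ 1.58  1.03 -0.05]
t: 38.55 eef_pos: [0.5186, -0.1646, 0.2499] ee_rot: [3.14, 0.0, -1.598] force: [-0.1, -0.8, -3.1] [ 0.12  0.01 -0.01]
array([ 0.51860553, -0.16456051,  0.24990363]) array([ 3.14039361e+00,  1.21354625e-04, -1.59768582e+00])
```

```bash
cat > fit4.py <<'E'
src=open('fit.py').read().split('import sys')[0];exec(src)
L0=L.reshape(12,60,3)[:8].reshape(-1,3)-[0,0,.03+.1435]  # relative to TCP, level
def run(f,p,r,n='wrist'):
  g=cv2.cvtColor(cv2.imread(f),cv2.COLOR_BGR2GRAY);EE=CT@np.linalg.inv(T(p,r))
  e=cv2.Canny(cv2.GaussianBlur(g,(3,3),0),25,60);e[234:]=0;D=cv2.distanceTransform(255-e,cv2.DIST_L2,5)
  def cost(v):
    M=Ro.from_euler('xyz',[v[3],v[4],np.pi+np.radians(0)+v[2]+r[2]+np.pi/2]).as_matrix()
    P=L0@M.T+np.array(p)+[v[0],v[1],0];q=K@(EE[:3,:3]@P.T+EE[:3,3:]);q=(q[:2]/q[2]).T;ok=q[:,1]<232
    d=cv2.remap(D,q[ok,0].astype(np.float32)[None],q[ok,1].astype(np.float32)[None],cv2.INTER_LINEAR)[0];return np.mean(np.minimum(d,4))
  B=[]
  for y in(-.003,0,.003):
    for ro in(-.06,-.03,0,.03,.06):
      for pi in(-.03,0,.03):
        v=np.array([0,y,0,ro,pi]);q=minimize(cost,v,method='Nelder-Mead',options=dict(initial_simplex=[v]+[v+d for d in np.diag([.002,.002,.02,.02,.02])]));B.append((q.fun,*(q.x[:2]*1e3),*np.degrees(q.x[2:])))
  B.sort();print(f,'cost,dx,dy mm,yaw,roll,pitch deg\n',np.round(B[:3],2))
run('pics/r2945_wrist.png',[.51960244,-.16125564,.26507802],[-3.14051122,-.000168,-1.58695103])
run('pics/u_wrist.png',[.51860553,-.16456051,.24990363],[3.14039361,.000121,-1.59768582])
E
python3 fit4.py
```

```text
pics/r2945_wrist.png cost,dx,dy mm,yaw,roll,pitch deg
 [[ 0.9   0.01  0.37  0.01  0.51  0.09]
 [ 0.9   0.08 -0.11  0.01  0.08  0.  ]
 [ 0.9   0.    0.3   0.01  0.46  0.07]]
pics/u_wrist.png cost,dx,dy mm,yaw,roll,pitch deg
 [[ 0.83 -0.08  0.03  0.44  0.47 -0.4 ]
 [ 0.83  0.48 -0.65  0.12 -0.34 -0.68]
 [ 0.83  0.7  -0.52  0.11 -0.23 -0.79]]
```

Run:
```python
from h import *
K,E=cal('side');print('cam',-E[:3,:3].T@E[:3,3])
c=(.5196,-.163)
def q(P): return proj('side',[[c[0]+p[0],c[1]+p[1],p[2]] for p in P]).round(1).tolist()
print('foot +y',q([(-.07,.048,.03),(.07,.048,.03)]),'rim +y',q([(-.08,.057,.105),(.08,.057,.105)]))
A={n:cv2.imread('pics/%s_side.png'%n) for n in('r2715','r2945','u','m')}
g={k:cv2.cvtColor(v,cv2.COLOR_BGR2GRAY) for k,v in A.items()}
r=(slice(183,209),slice(232,298))
for k in('r2715','r2945','u'):
    d=cv2.absdiff(g[k][r],g['m'][r]);print(k,'mean diff vs m',d.mean().round(2),'p95',np.percentile(d,95))
m=g['m'].astype(np.float32)
for k in('r2715','r2945','u'):
    for nm,rr in(('left',(slice(184,208),slice(236,262))),('right',(slice(184,208),slice(268,294)))):
        s,resp=cv2.phaseCorrelate(m[rr].copy(),g[k][rr].astype(np.float32),cv2.createHanningWindow((26,24),cv2.CV_32F));print(k,nm,np.round(s,2),round(resp,2))
    W=np.eye(2,3,dtype=np.float32)
    try: cc,W=cv2.findTransformECC(g['m'][r],g[k][r],W,cv2.MOTION_AFFINE);print(k,'ecc',round(cc,3),W.round(3).tolist())
    except Exception as ex: print(ex)
```

```text
cam [0.42017735 0.77414863 0.9882207 ]
foot +y [[288.0, 202.8], [242.6, 201.0]] rim +y [[291.5, 187.8], [237.2, 185.7]]
r2715 mean diff vs m 41.31 p95 124.25
r2945 mean diff vs m 41.15 p95 123.25
u mean diff vs m 40.05 p95 124.0
r2715 left [0.92 0.05] 0.63
r2715 right [1.03 0.3 ] 0.87
OpenCV(4.12.0) /io/opencv/modules/video/src/ecc.cpp:589: error: (-7:Iterations do not converge) The algorithm stopped before its convergence. The correlation is going to be minimized. Images may be uncorrelated or non-overlapped in function 'findTransformECC'

r2945 left [-2.84  2.45] -0.05
r2945 right [ 3.62 -9.11] -0.09
OpenCV(4.12.0) /io/opencv/modules/video/src/ecc.cpp:589: error: (-7:Iterations do not converge) The algorithm stopped before its convergence. The correlation is going to be minimized. Images may be uncorrelated or non-overlapped in function 'findTransformECC'

u left [-0.53 -0.61] 0.71
u right [1.27 0.18] 0.69
OpenCV(4.12.0) /io/opencv/modules/video/src/ecc.cpp:589: error: (-7:Iterations do not converge) The algorithm stopped before its convergence. The correlation is going to be minimized. Images may be uncorrelated or non-overlapped in function 'findTransformECC'
```

```bash
cat > fit5.py <<'E'
from h import *
from scipy.optimize import minimize
K,E=cal('side')
seg=lambda a,b,n=50: np.linspace(a,b,n)
S=[seg((-.07,.048,.03),(.07,.048,.03)),seg((-.07,.048,.03),(-.08,.057,.105)),seg((.07,.048,.03),(.08,.057,.105)),seg((-.08,.057,.105),(.08,.057,.105))]
sel=dict(foot_corners=[0,1,2],with_rim=[0,1,2,3])
def lug(x): # lower lug outline, +y outer face
    return [seg((x-.007,.061,.03),(x+.007,.061,.03),15),seg((x-.007,.061,.03),(x-.007,.061,.044),15),seg((x+.007,.061,.03),(x+.007,.061,.044),15)]
lugs=lug(.048)+lug(-.016)
for f in('f1','m_side','r2715_side','r2945_side','u_side'):
  g=cv2.cvtColor(cv2.imread('pics/%s.png'%f),cv2.COLOR_BGR2GRAY)[150:230,210:320];g=cv2.resize(g,None,fx=4,fy=4,interpolation=cv2.INTER_CUBIC)
  e=cv2.Canny(cv2.GaussianBlur(g,(0,0),2),15,35);D=cv2.distanceTransform(255-e,cv2.DIST_L2,5)
  for k,P0 in dict(foot=np.vstack(S[:3]+lugs),rim=np.vstack(S+lugs)).items():
    def cost(v):
      c,s=np.cos(v[2]),np.sin(v[2]);P=P0@np.array([[c,s,0],[-s,c,0],[0,0,1]])+[v[0],v[1],0];q=K@(E[:3,:3]@P.T+E[:3,3:]);q=((q[:2]/q[2]).T-[210,150]+.5)*4-.5
      d=cv2.remap(D,q[:,0].astype(np.float32)[None],q[:,1].astype(np.float32)[None],cv2.INTER_LINEAR,borderValue=12)[0];return np.mean(np.minimum(d,12))
    B=[]
    for x in np.arange(.511,.53,.003):
      for y in np.arange(-.172,-.150,.003):
        for t in np.radians(np.arange(-10,11,2.5)): B.append((cost((x,y,t)),x,y,t))
    B.sort();R=[]
    for b in B[:6]:
      r=minimize(cost,b[1:],method='Nelder-Mead',options=dict(initial_simplex=[np.array(b[1:])+d for d in([0,0,0],[.002,0,0],[0,.002,0],[0,0,.03])]));R.append((r.fun,*r.x[:2],np.degrees(r.x[2])))
    R.sort();print(f,k,np.round(R[0],4),np.round(R[2],4))
E
python3 fit5.py
```

```text
f1 foot [ 2.1798  0.5147 -0.149   7.7441] [ 2.1999  0.5152 -0.1485  9.0948]
f1 rim [ 2.4344  0.5178 -0.1585  7.5574] [ 2.4348  0.5179 -0.1584  7.5721]
m_side foot [  5.3706   0.4738  -0.1223 -29.3911] [  5.3713   0.4738  -0.1222 -29.414 ]
m_side rim [  6.3162   0.4583  -0.0741 -36.1487] [  6.3922   0.4738  -0.122  -29.3659]
r2715_side foot [ 2.0585  0.5147 -0.1501  3.4282] [ 2.0624  0.5144 -0.1498  2.9858]
r2715_side rim [ 2.3602  0.5157 -0.1508  4.742 ] [ 2.3614  0.5156 -0.1511  4.5827]
r2945_side foot [ 1.9713  0.5161 -0.1511  5.2542] [ 1.9727  0.5166 -0.1509  6.304 ]
r2945_side rim [ 2.2973  0.5161 -0.1514  5.1661] [ 2.2981  0.5161 -0.1514  5.2029]
u_side foot [ 2.0612  0.5155 -0.1513  4.0971] [ 2.0619  0.5156 -0.1513  4.1654]
u_side rim [ 2.2246  0.5159 -0.1516  4.5415] [ 2.2252  0.5159 -0.1516  4.566 ]
```

```bash
python3 - <<'E'
from h import *
K,E=cal('side')
def w(p,z):
    d=E[:3,:3].T@np.linalg.solve(K,[p[0],p[1],1]);o=-E[:3,:3].T@E[:3,3];return o+d*(z-o[2])/d[2]
for f in('f1','r2715_side','r2945_side','u_side'):
    g=cv2.cvtColor(cv2.imread('pics/%s.png'%f),cv2.COLOR_BGR2GRAY)[120:225,215:310];g=cv2.resize(g,None,fx=4,fy=4,interpolation=cv2.INTER_CUBIC)
    ln=cv2.createLineSegmentDetector(cv2.LSD_REFINE_ADV).detect(g)[0][:,0]/4+np.array([215,120,215,120])
    print(f)
    for l in sorted(ln,key=lambda l:l[1]+l[3]):
        n=np.hypot(*(l[2:]-l[:2]))
        if n<12 or abs(l[2]-l[0])<10: continue
        a,b=w(l[:2],.08),w(l[2:],.08);d=np.degrees(np.arctan2(*(b-a)[1::-1]))%180
        print(np.round(l,1),'len',round(n,1),'dir',round((d+90)%180-90,1))
g=cv2.imread('pics/i.png')
E
sed 's/.51899024,-.15687943,.29746163\],\[3.14042511,-.00073288,-2.6422087/.51945908,-.15724442,.28311619],[3.14054975,-.0012,-2.52014/; s#pics/i.png#pics/g.png#g; s#pics/fit.png#pics/fitg.png#' fit.py > fitg.py; sed -i 's/for t in np.radians(\[-4,-2,0,2,4\])/for t in np.radians([0,2,4,6,8,10])/' fitg.py; python3 fitg.py | head -3
```

```text
f1
[274.2 208.2 260.2 208.2] len 14.1 dir 3.5
r2715_side
[282.3 182.  268.6 182.1] len 13.8 dir 3.3
[274.5 208.2 259.8 208.2] len 14.7 dir 3.0
r2945_side
[225.7 218.6 236.7 168.5] len 51.3 dir 88.7
[274.2 208.2 260.2 208.2] len 14.1 dir 2.9
u_side
[274.2 208.2 260.2 208.2] len 14.1 dir 2.9
[271.7 216.4 259.5 216. ] len 12.2 dir 0.8
[[ 1.4191  0.5193 -0.163   7.1726]
 [ 1.4192  0.5193 -0.163   7.1665]
 [ 1.4193  0.5193 -0.163   7.1736]
```

```bash
t(){ grep -E 't:|eef_pos|force: \[' | tr '\n' ' '; python3 -c "
from station import *
print(get_state()['moment'].round(2))"; }
python3 -m handwheel '[{"delta_pos":[0.023,0.06,0],"dr":[0,0,2]},{"delta_pos":[0,0,0],"dr":[0,0,0]},{"delta_pos":[0,0,-0.12],"dr":[0,0,0]},{"delta_pos":[0,0,0],"dr":[0,0,0]},{"delta_pos":[0,0,0],"dr":[0,0,0]}]' | t
python3 -m handwheel '[{"delta_pos":[0,0,0.12],"dr":[0,0,0]},{"delta_pos":[0,0,0],"dr":[0,0,2]},{"delta_pos":[0,0,-0.12],"dr":[0,0,0]},{"delta_pos":[0,0,0],"dr":[0,0,0]},{"delta_pos":[0,0,0],"dr":[0,0,0]}]' | t
python3 -m handwheel '[{"delta_pos":[0,0,0.12],"dr":[0,0,0]},{"delta_pos":[0,0,0],"dr":[0,0,-6]},{"delta_pos":[0,0,-0.12],"dr":[0,0,0]},{"delta_pos":[0,0,0],"dr":[0,0,0]},{"delta_pos":[0,0,0],"dr":[0,0,0]}]' | t
```

```text
t: 39.2 eef_pos: [0.5194, -0.1632, 0.2474] ee_rot: [-3.141, -0.001, -1.563] force: [-1.7, -1.2, 3.0] [-0.41  0.72 -0.  ]
t: 39.7 eef_pos: [0.5209, -0.1627, 0.2486] ee_rot: [-3.138, -0.001, -1.528] force: [-0.2, 0.8, 6.7] [0.57 0.06 0.03]
t: 40.2 eef_pos: [0.5191, -0.1625, 0.2478] ee_rot: [3.141, 0.0, -1.63] force: [-4.8, 3.6, 6.8] [ 1.43  1.66 -0.05]
```

The z and force pattern shows that one-sided contacts roll the tote about the grip, which shifts its foot sideways. I'll level it by pressing on the flat tops about 7 mm off in x, then go back to the fitted spot with the tote level.

```bash
t(){ grep -E 't:|eef_pos|force: \[' | tr '\n' ' '; python3 -c "
from station import *
print(get_state()['moment'].round(2))"; }
python3 -m handwheel '[{"delta_pos":[0,0,0.14],"dr":[0,0,0]},{"delta_pos":[0.25,0,0],"dr":[0,0,2]},{"delta_pos":[0,0,0],"dr":[0,0,0]},{"delta_pos":[0,0,-0.16],"dr":[0,0,0]},{"delta_pos":[0,0,0],"dr":[0,0,0]},{"delta_pos":[0,0,0],"dr":[0,0,0]}]' | t
python3 -m handwheel '[{"delta_pos":[0,0,0.18],"dr":[0,0,0]},{"delta_pos":[-0.25,0,0],"dr":[0,0,0]},{"delta_pos":[0,0,0],"dr":[0,0,0]},{"delta_pos":[0,0,0],"dr":[0,0,0]}]' | t
python3 - <<'E'
from h import *
s=get_state();print(repr(s['eef_pos'].tolist()),repr(s['ee_rot'].tolist()))
cv2.imwrite('pics/v_wrist.png',grab_frame('wrist')[:,:,::-1])
E
python3 -m handwheel '[{"delta_pos":[0,0,-0.05],"dr":[0,0,0]},{"delta_pos":[0,0,-0.05],"dr":[0,0,0]},{"delta_pos":[0,0,0],"dr":[0,0,0]},{"delta_pos":[0,0,0],"dr":[0,0,0]}]' | t
```

```text
t: 40.8 eef_pos: [0.5276, -0.1628, 0.2485] ee_rot: [-3.139, -0.001, -1.597] force: [-3.0, 3.1, 11.5] [ 1.48  1.29 -0.03]
t: 41.2 eef_pos: [0.5189, -0.1628, 0.2514] ee_rot: [3.141, 0.0, -1.598] force: [1.0, -0.2, -3.2] [ 0.05 -0.31 -0.01]
[0.5189433304032727, -0.16278016185117264, 0.2513636757742198] [3.1409191388331665, 0.00014632252483859354, -1.5977074346188695]
t: 41.65 eef_pos: [0.5196, -0.1628, 0.2488] ee_rot: [3.141, -0.0, -1.597] force: [-0.2, 0.7, -3.8] [ 0.06 -0.05 -0.01]
```

Free so far at 0.2488. I keep lowering in small steps.

```bash
t(){ grep -E 't:|eef_pos|force: \[' | tr '\n' ' '; python3 -c "
from station import *
print(get_state()['moment'].round(2))"; }
python3 -m handwheel '[{"delta_pos":[0,0,-0.03],"dr":[0,0,0]},{"delta_pos":[0,0,0],"dr":[0,0,0]},{"delta_pos":[0,0,0],"dr":[0,0,0]}]' | t
python3 -m handwheel '[{"delta_pos":[0,0,-0.03],"dr":[0,0,0]},{"delta_pos":[0,0,0],"dr":[0,0,0]},{"delta_pos":[0,0,0],"dr":[0,0,0]}]' | t
```

```text
t: 41.95 eef_pos: [0.5195, -0.1627, 0.2482] ee_rot: [-3.141, -0.0, -1.597] force: [-0.5, 0.9, -0.0] [ 0.45  0.39 -0.01]
t: 42.25 eef_pos: [0.5195, -0.1627, 0.2476] ee_rot: [-3.141, -0.0, -1.597] force: [-3.9, 3.3, 4.8] [1.22 1.29 0.03]
```

```bash
cat > fit6.py <<'E'
src=open('fit.py').read().split('import sys')[0];exec(src)
L0=L.reshape(12,60,3)[:8].reshape(-1,3)
# seats/slots outline on side-wall tops (outer y=.057, inner .052): x-edges as short lines across wall and floors
def notch(x,dep):
    out=[]
    for sy in(1,-1):
        for yy in(.052,.057):
            a,b,t,z=x-.011,x+.011,.105,.105-dep
            y=yy-dep*9/75*(1 if True else 0)
            out+=[seg((a,sy*yy,t),(a,sy*y,z),12),seg((b,sy*yy,t),(b,sy*y,z),12),seg((a,sy*y,z),(b,sy*y,z),12)]
        for e_ in(x-.011,x+.011): out+=[seg((e_,sy*.052,.105),(e_,sy*.057,.105),8)]
    return out
N=np.vstack(notch(.016,.006)+notch(-.048,.006)+notch(.048,.030)+notch(-.016,.030))
Nm=np.vstack(notch(-.016,.006)+notch(.048,.006)+notch(-.048,.030)+notch(.016,.030))
def go(f,p,r,t0):
    global D
    g=cv2.cvtColor(cv2.imread(f),cv2.COLOR_BGR2GRAY);EE=CT@np.linalg.inv(T(p,r))
    e=cv2.Canny(cv2.GaussianBlur(g,(3,3),0),25,60);e[238:]=0;D=cv2.distanceTransform(255-e,cv2.DIST_L2,5)
    def cost(v,P0):
        c,si=np.cos(v[2]),np.sin(v[2]);P=P0@np.array([[c,si,0],[-si,c,0],[0,0,1]])+[v[0],v[1],v[3]]
        q=K@(EE[:3,:3]@P.T+EE[:3,3:]);q=(q[:2]/q[2]).T;ok=q[:,1]<235
        d=cv2.remap(D,q[ok,0].astype(np.float32)[None],q[ok,1].astype(np.float32)[None],cv2.INTER_LINEAR)[0];return np.mean(np.minimum(d,4))
    for nm,P0 in(('walls',L0),('walls+notch',np.vstack([L0,N])),('notch',N),('mirror notch',Nm)):
        B=[]
        for dx in(-.004,-.002,0,.002,.004):
            for dy in(-.003,0,.003):
              for z in(-.006,0,.006):
                v=np.array([.5195+dx,-.163+dy,np.radians(t0),z]);q=minimize(cost,v,args=(P0,),method='Nelder-Mead',options=dict(initial_simplex=[v]+[v+d for d in np.diag([.002,.002,.02,.004])]));B.append((q.fun,q.x[0],q.x[1],np.degrees(q.x[2]),q.x[3]))
        B.sort();print(f,nm,np.round(B[0],4),np.round(B[1],4))
go('pics/i.png',[.51899024,-.15687943,.29746163],[3.14042511,-.00073288,-2.6422087],-1.5)
go('pics/g.png',[.51945908,-.15724442,.28311619],[3.14054975,-.0012,-2.52014],7.2)
E
python3 fit6.py
cat >> fit4.py <<'E'
run('pics/v_wrist.png',[0.51894333,-0.16278016,0.25136368],[3.14091914,0.00014632,-1.59770743])
E
python3 fit4.py | tail -3
```

```text
pics/i.png walls [ 0.9041  0.5197 -0.1629 -1.4533 -0.0016] [ 0.9041  0.5197 -0.1629 -1.4737 -0.0016]
pics/i.png walls+notch [ 0.9922  0.5197 -0.1626 -1.3978 -0.0022] [ 0.9922  0.5197 -0.1626 -1.3914 -0.0023]
pics/i.png notch [ 1.0315  0.5207 -0.1626 -1.6688 -0.0043] [ 1.0315  0.5207 -0.1626 -1.6701 -0.0043]
pics/i.png mirror notch [ 1.3517  0.5325 -0.1621 -3.7044 -0.0083] [ 1.3519  0.5325 -0.1621 -3.6999 -0.0083]
pics/g.png walls [ 1.0492e+00  5.1940e-01 -1.6240e-01  7.2779e+00 -8.0000e-04] [ 1.0494e+00  5.1930e-01 -1.6240e-01  7.2822e+00 -7.0000e-04]
pics/g.png walls+notch [ 1.0938e+00  5.1930e-01 -1.6250e-01  7.4223e+00 -1.8000e-03] [ 1.0938e+00  5.1930e-01 -1.6250e-01  7.4224e+00 -1.8000e-03]
pics/g.png notch [ 1.0945e+00  5.2090e-01 -1.6230e-01  7.0329e+00 -3.8000e-03] [ 1.0946e+00  5.2080e-01 -1.6230e-01  7.0362e+00 -3.8000e-03]
pics/g.png mirror notch [ 1.5353  0.5372 -0.1598  4.7666 -0.0084] [ 1.5383  0.5317 -0.1623  7.5107 -0.0102]
 [[ 1.16 -0.99  0.64 -0.09  0.69  1.39]
 [ 1.16 -1.26  0.63 -0.1   0.67  1.51]
 [ 1.16 -0.8  -0.49 -0.08 -0.32  1.24]]
```

Wrist fits put the lower tote exactly under the held one as of t=14, so it may have turned since. I'll work out where to hold the tote so the wrist camera can see the lower tote again.

Run:
```python
src=open('fit.py').read().split('import sys')[0];exec(src)
c=np.array([.5197,-.1627,0])
def pr(p,P):
    EE=CT@np.linalg.inv(T(p,[np.pi,0,-1.597]));q=K@(EE[:3,:3]@np.array(P).T+EE[:3,3:]);return (q[:2]/q[2]).T.round(0).tolist()
for dy,z in((.15,.29),(.17,.3),(.19,.3),(.17,.34),(.2,.34)):
    p=[.5197,-.1627+dy,z]
    print(dy,z,'lower rim corners',pr(p,[c+[sx*.08,sy*.057,.105] for sx in(-1,1) for sy in(-1,1)]),'held edge',pr(p,[np.array(p)+[sx*.08,-.061,-.0685] for sx in(-1,1)]),pr(p,[np.array(p)+[0,-.061,-.14]]))
```

```text
0.15 0.29 lower rim corners [[352.0, -35.0], [347.0, 93.0], [182.0, -30.0], [193.0, 97.0]] held edge [[382.0, 130.0], [159.0, 136.0]] [[271.0, 129.0]]
0.17 0.3 lower rim corners [[350.0, -55.0], [345.0, 74.0], [183.0, -50.0], [194.0, 78.0]] held edge [[382.0, 130.0], [159.0, 136.0]] [[271.0, 129.0]]
0.19 0.3 lower rim corners [[351.0, -80.0], [346.0, 53.0], [181.0, -75.0], [192.0, 57.0]] held edge [[382.0, 130.0], [159.0, 136.0]] [[271.0, 129.0]]
0.17 0.34 lower rim corners [[341.0, -36.0], [338.0, 78.0], [193.0, -31.0], [202.0, 82.0]] held edge [[382.0, 130.0], [159.0, 136.0]] [[271.0, 129.0]]
0.2 0.34 lower rim corners [[342.0, -69.0], [339.0, 50.0], [190.0, -64.0], [200.0, 54.0]] held edge [[382.0, 130.0], [159.0, 136.0]] [[271.0, 129.0]]
```

```bash
python3 -m handwheel '[{"delta_pos":[0,0,0.5],"dr":[0,0,0]},{"delta_pos":[0,0,0.9],"dr":[0,0,0]},{"delta_pos":[0,0.84,0.3],"dr":[0,0,0]},{"delta_pos":[0,0.84,0],"dr":[0,0,0]},{"delta_pos":[0,0.84,0],"dr":[0,0,0]},{"delta_pos":[0,0.84,0],"dr":[0,0,0]},{"delta_pos":[0,0.84,0],"dr":[0,0,0]},{"delta_pos":[0,0,0],"dr":[0,0,0]},{"delta_pos":[0,0,0],"dr":[0,0,0]},{"delta_pos":[0,0,0],"dr":[0,0,0]}]'
cat > snap.py <<'E'
from h import *
import sys,json
s=get_state();nm=sys.argv[1]
cv2.imwrite('pics/%s_wrist.png'%nm,grab_frame('wrist')[:,:,::-1]);json.dump([s['eef_pos'].tolist(),s['ee_rot'].tolist()],open('pics/%s.json'%nm,'w'))
print(s['t'],s['eef_pos'],s['ee_rot'])
E
python3 snap.py w
python3 - <<'E'
import json
src=open('fit6.py').read().split("go('pics/i")[0];src=src.replace("ok=q[:,1]<235","ok=(q[:,1]<122)&(q[:,1]>1)").replace("for z in(-.006,0,.006)","for z in(0,)").replace("np.radians(t0),z","np.radians(t0+tt),z").replace("for dx in","for tt in (-4,0,4,8):\n         for dx in",1).replace("            for dy in(-.003,0,.003):","          for dy in(-.003,0,.003):").replace("d=cv2.remap","\n        if ok.sum()<60: return 9\n        d=cv2.remap")
exec(src)
p,r=json.load(open('pics/w.json'));go('pics/w_wrist.png',p,r,0)
g=cv2.cvtColor(cv2.imread('pics/w_wrist.png'),cv2.COLOR_BGR2GRAY);EE=CT@np.linalg.inv(T(p,r))
def w(px,z):
    d=EE[:3,:3].T@np.linalg.solve(K,[px[0],px[1],1]);o=-EE[:3,:3].T@EE[:3,3];return o+d*(z-o[2])/d[2]
for l in cv2.createLineSegmentDetector().detect(g)[0][:,0]:
    a,b=w(l[:2],.105),w(l[2:],.105);m=(a+b)/2
    if np.linalg.norm(a-b)>.03 and (l[1]+l[3])/2<125 and 120<(l[0]+l[2])/2<420: print(np.round(l),'mid',np.round(m[:2],4),'len',round(np.linalg.norm(a-b),3),'dir',np.round(np.degrees(np.arctan2(*(b-a)[1::-1]))%180,1))
E
```

```text
t: 43.25
eef_pos: [0.5195, -0.0371, 0.2977]
ee_rot: [3.141, -0.0, -1.598]
force: [-0.5, 1.0, -3.0]
width: 0.011
gripper_force: 30.0
43.25 [ 0.51948177 -0.03714513  0.29770503] [ 3.14116039e+00 -2.46439077e-04 -1.59766165e+00]
pics/w_wrist.png walls [ 1.5653  0.5216 -0.1579 -1.757   0.0094] [ 1.5653  0.5216 -0.1579 -1.7335  0.0096]
pics/w_wrist.png walls+notch [ 1.3603  0.5182 -0.1573 -1.5248  0.015 ] [ 1.3608  0.5182 -0.1572 -1.4804  0.0154]
pics/w_wrist.png notch [ 0.9933  0.5191 -0.1567 -1.121   0.0179] [ 0.9942  0.5194 -0.1568 -1.3128  0.0172]
pics/w_wrist.png mirror notch [ 0.9059  0.5108 -0.1553 -3.5431  0.082 ] [ 1.0778  0.5127 -0.1539 -4.7259  0.0648]
[180.   0. 190. 139.] mid [ 0.6072 -0.1543] len 0.135 dir 88.8
[348.   3. 342. 119.] mid [ 0.4405 -0.1594] len 0.111 dir 89.1
[207. 111. 203.  21.] mid [ 0.5863 -0.16  ] len 0.087 dir 88.3
[342. 120. 311. 119.] mid [ 0.459 -0.104] len 0.034 dir 177.1
[378.   6. 350.  32.] mid [ 0.4235 -0.2   ] len 0.035 dir 39.8
[186. 137. 175.   1.] mid [ 0.6118 -0.1557] len 0.132 dir 88.7
[307.   8. 347.   3.] mid [ 0.4606 -0.2133] len 0.04 dir 4.8
[158.  64. 158. 108.] mid [ 0.6374 -0.1424] len 0.044 dir 83.6
```

The lower tote is unchanged: back edge at 89.1°, centre x about 0.52, y between -0.161 and -0.163. The signs of the side force bracket the fit at y ≈ -0.162. I'm going back and feeling for it by sliding under light contact.

```bash
t(){ grep -E 't:|eef_pos|force: \[' | tr '\n' ' '; echo; }
python3 -m handwheel '[{"delta_pos":[0,-0.84,0],"dr":[0,0,0]},{"delta_pos":[0,-0.84,0],"dr":[0,0,0]},{"delta_pos":[0,-0.84,0],"dr":[0,0,0]},{"delta_pos":[0,-0.84,-0.3],"dr":[0,0,0]},{"delta_pos":[0,-0.80,-0.5],"dr":[0,0,0]},{"delta_pos":[0,0,-0.5],"dr":[0,0,0]},{"delta_pos":[0,0,-0.26],"dr":[0,0,0.3]},{"delta_pos":[0,0,0],"dr":[0,0,0]},{"delta_pos":[0,0,0],"dr":[0,0,0]}]' | t
python3 -m handwheel '[{"delta_pos":[0,0,-0.04],"dr":[0,0,0]},{"delta_pos":[0,0,-0.04],"dr":[0,0,0]},{"delta_pos":[0,0,0],"dr":[0,0,0]}]' - 12 | t
python3 -m handwheel '[{"delta_pos":[0,0,-0.03],"dr":[0,0,0]},{"delta_pos":[0,0,0],"dr":[0,0,0]}]' | t
python3 -m handwheel '[{"delta_pos":[0.04,0,0],"dr":[0,0,0]},{"delta_pos":[0,0,0],"dr":[0,0,0]}]' | t
python3 -m handwheel '[{"delta_pos":[-0.06,0,0],"dr":[0,0,0]},{"delta_pos":[0,0,0],"dr":[0,0,0]}]' | t
python3 -m handwheel '[{"delta_pos":[-0.04,0,0],"dr":[0,0,0]},{"delta_pos":[0,0,0],"dr":[0,0,0]}]' | t
```

```text
t: 44.2 eef_pos: [0.5198, -0.1616, 0.2518] ee_rot: [-3.141, -0.0, -1.592] force: [0.8, -0.7, -3.2] 
t: 44.5 eef_pos: [0.5196, -0.1613, 0.2491] ee_rot: [-3.141, 0.0, -1.592] force: [0.6, 0.3, -2.5] 
t: 44.7 eef_pos: [0.5195, -0.1616, 0.2482] ee_rot: [-3.141, -0.0, -1.592] force: [-1.4, -0.8, -1.1] 
t: 44.9 eef_pos: [0.5208, -0.1619, 0.2484] ee_rot: [-3.141, -0.001, -1.592] force: [-1.9, -0.9, 1.0] 
t: 45.1 eef_pos: [0.5188, -0.1615, 0.2479] ee_rot: [-3.141, 0.0, -1.592] force: [-0.6, -0.7, -0.8] 
t: 45.3 eef_pos: [0.5177, -0.1614, 0.2478] ee_rot: [-3.142, 0.0, -1.592] force: [0.6, -1.5, -1.7]
```

Force eases toward -x. I'm continuing that way.

```bash
t(){ grep -E 't:|eef_pos|force: \[' | tr '\n' ' '; python3 -c "
from station import *
print(get_state()['moment'].round(2))"; }
python3 -m handwheel '[{"delta_pos":[-0.03,0,0],"dr":[0,0,0]},{"delta_pos":[0,0,0],"dr":[0,0,0]}]' | t
python3 -m handwheel '[{"delta_pos":[0,-0.03,0],"dr":[0,0,0]},{"delta_pos":[0,0,0],"dr":[0,0,0]}]' | t
python3 -m handwheel '[{"delta_pos":[0,0,-0.03],"dr":[0,0,0]},{"delta_pos":[0,0,0],"dr":[0,0,0]}]' | t
python3 -m handwheel '[{"delta_pos":[-0.04,0,0],"dr":[0,0,0]},{"delta_pos":[0,0,0],"dr":[0,0,0]}]' | t
python3 -m handwheel '[{"delta_pos":[-0.04,0,0],"dr":[0,0,0]},{"delta_pos":[0,0,0],"dr":[0,0,0]}]' | t
```

```text
t: 45.5 eef_pos: [0.5168, -0.1615, 0.2478] ee_rot: [3.142, 0.0, -1.592] force: [0.2, 0.3, -2.9] [ 0.06 -0.2  -0.01]
t: 45.7 eef_pos: [0.5168, -0.1625, 0.2479] ee_rot: [3.142, 0.0, -1.592] force: [-0.1, 0.5, -2.4] [ 0.23 -0.1   0.02]
t: 45.9 eef_pos: [0.5167, -0.1627, 0.2473] ee_rot: [3.142, -0.0, -1.592] force: [-1.0, 0.7, -0.6] [-0.07  0.29 -0.01]
t: 46.1 eef_pos: [0.5156, -0.1624, 0.2471] ee_rot: [-3.141, 0.0, -1.592] force: [0.3, -0.9, -1.2] [ 0.1  -0.04 -0.01]
t: 46.3 eef_pos: [0.5143, -0.1623, 0.247] ee_rot: [-3.142, 0.0, -1.592] force: [0.9, -0.7, -2.2] [ 0.13 -0.22 -0.05]
```

```bash
python3 snap.py x
cat > fit7.py <<'E'
import json,sys
src=open('fit.py').read().split('import sys')[0];exec(src)
Lb=L.reshape(12,60,3)[:8].reshape(-1,3)-[0,0,.03+.1435]
# handle legs/bar not modelled; pivot = TCP
def run(f,p,r):
  g=cv2.cvtColor(cv2.imread(f),cv2.COLOR_BGR2GRAY);EE=CT@np.linalg.inv(T(p,r));e=cv2.Canny(cv2.GaussianBlur(g,(3,3),0),25,60);e[234:]=0;D=cv2.distanceTransform(255-e,cv2.DIST_L2,5)
  def cost(v):
    M=Ro.from_euler('xyz',[v[0],v[1],np.pi+v[2]+r[2]+np.pi/2]).as_matrix();P=(Lb+[0,0,v[3]])@M.T+np.array(p);q=K@(EE[:3,:3]@P.T+EE[:3,3:]);q=(q[:2]/q[2]).T;ok=q[:,1]<232
    d=cv2.remap(D,q[ok,0].astype(np.float32)[None],q[ok,1].astype(np.float32)[None],cv2.INTER_LINEAR)[0];return np.mean(np.minimum(d,4))
  B=[]
  for ro in np.radians([-5,-3,-1.5,0,1.5,3,5]):
    for pi in np.radians([-2,0,2]):
      for z in(0,.004):
        v=np.array([ro,pi,0,z]);q=minimize(cost,v,method='Nelder-Mead',options=dict(initial_simplex=[v]+[v+d for d in np.diag([.02,.02,.02,.003])]));B.append((q.fun,*np.degrees(q.x[:3]),q.x[3]*1e3))
  B.sort();print(f,'cost roll pitch yaw dz',np.round(B[0],2),np.round(B[3],2))
run('pics/r2715_wrist.png',[.51792295,-.15895332,.31526882],[3.14150608,.000155,-1.56851965])
run('pics/r2945_wrist.png',[.51960244,-.16125564,.26507802],[-3.14051122,-.000168,-1.58695103])
run('pics/u_wrist.png',[.51860553,-.16456051,.24990363],[3.14039361,.000121,-1.59768582])
run('pics/v_wrist.png',[0.51894333,-0.16278016,0.25136368],[3.14091914,0.00014632,-1.59770743])
for n in('w','x'):
    p,r=json.load(open('pics/%s.json'%n));run('pics/%s_wrist.png'%n,p,r)
E
python3 fit7.py
```

```text
46.3 [ 0.51433686 -0.16234698  0.24697193] [-3.14152685e+00  2.04247102e-04 -1.59224828e+00]
pics/r2715_wrist.png cost roll pitch yaw dz [ 0.82  0.15 -0.08  0.   -0.27] [ 0.82  0.15 -0.07 -0.01 -0.31]
pics/r2945_wrist.png cost roll pitch yaw dz [ 0.89  0.18  0.07 -0.    0.08] [ 0.89  0.19  0.09 -0.01  0.12]
pics/u_wrist.png cost roll pitch yaw dz [ 0.83  0.48 -0.44  0.42 -0.01] [ 0.83  0.43 -0.45  0.47 -0.04]
pics/v_wrist.png cost roll pitch yaw dz [ 1.16  0.06  0.85  0.02 -0.15] [ 1.16  0.05  0.84  0.03 -0.19]
pics/w_wrist.png cost roll pitch yaw dz [ 0.9  -1.08 -0.27  0.02 -0.11] [ 0.9  -1.08 -0.27  0.03 -0.16]
pics/x_wrist.png cost roll pitch yaw dz [ 0.78 -0.46  1.22 -0.08  0.35] [ 0.78 -0.46  1.2  -0.08  0.33]
```

```bash
t(){ grep -E 't:|eef_pos|force: \[' | tr '\n' ' '; python3 -c "
from station import *
print(get_state()['moment'].round(2))"; }
python3 -m handwheel '[{"delta_pos":[-0.04,0,0],"dr":[0,0,0]},{"delta_pos":[0,0,-0.03],"dr":[0,0,0]},{"delta_pos":[0,0,0],"dr":[0,0,0]}]' | t
python3 -m handwheel '[{"delta_pos":[-0.04,0,0],"dr":[0,0,0]},{"delta_pos":[0,0,0],"dr":[0,0,0]}]' | t
python3 -m handwheel '[{"delta_pos":[0,0,-0.03],"dr":[0,0,0]},{"delta_pos":[0,0,0],"dr":[0,0,0]}]' | t
python3 -m handwheel '[{"delta_pos":[-0.04,0,0],"dr":[0,0,0]},{"delta_pos":[0,0,0],"dr":[0,0,0]}]' | t
python3 snap.py y; echo "p,r=json.load(open('pics/y.json'));run('pics/y_wrist.png',p,r)" > tail.py; (sed '/^run/d;/^for n in/,$d' fit7.py; cat tail.py) > f8.py; python3 f8.py
```

```text
t: 46.65 eef_pos: [0.5131, -0.1627, 0.2464] ee_rot: [3.142, -0.0, -1.592] force: [-1.9, -0.6, 0.1] [-0.18  0.23  0.  ]
t: 46.85 eef_pos: [0.5119, -0.1624, 0.2462] ee_rot: [-3.141, 0.0, -1.592] force: [-0.8, -0.2, -1.6] [ 0.   -0.03 -0.05]
t: 47.05 eef_pos: [0.5118, -0.1628, 0.2455] ee_rot: [3.141, -0.001, -1.592] force: [-2.3, -1.2, 2.8] [-0.36  0.56  0.02]
t: 47.25 eef_pos: [0.5108, -0.1625, 0.2453] ee_rot: [-3.141, 0.0, -1.592] force: [-0.3, -0.5, -0.0] [-0.22  0.25  0.05]
47.25 [ 0.51079381 -0.16245499  0.24531903] [-3.14131719e+00  7.83034281e-05 -1.59232410e+00]
pics/y_wrist.png cost roll pitch yaw dz [ 0.73 -0.48  2.14 -0.14  0.1 ] [ 0.73 -0.47  2.13 -0.15  0.13]
```

The wrist fit shows the tote pivoting: pitch 2.1°, front lugs nearly on the seat floor, and most of the weight carried by the lower tote. I'll ease the grip so it can settle on its own and follow it down.

```bash
t(){ grep -E 't:|eef_pos|force: \[|width|gripper' | tr '\n' ' '; python3 -c "
from station import *
print(get_state()['moment'].round(2))"; }
python3 -m handwheel '[{"delta_pos":[0,0,0],"dr":[0,0,0]},{"delta_pos":[0,0,0],"dr":[0,0,0]}]' - 4 | t
python3 -m handwheel '[{"delta_pos":[0.06,0,0],"dr":[0,0,0]},{"delta_pos":[0.06,0,0],"dr":[0,0,0]},{"delta_pos":[0,0,0],"dr":[0,0,0]}]' | t
python3 snap.py z; sed -i 's/y\.json/z.json/;s/y_wrist/z_wrist/' tail.py; (sed '/^run/d;/^for n in/,$d' fit7.py; cat tail.py) > f8.py; python3 f8.py
```

```text
t: 47.5 eef_pos: [0.5108, -0.1624, 0.2453] ee_rot: [3.141, 0.0, -1.592] force: [-1.0, -1.1, 1.9] width: 0.0121 gripper_force: 4.0 [-0.19  0.37 -0.02]
t: 47.8 eef_pos: [0.5144, -0.163, 0.2457] ee_rot: [3.141, -0.001, -1.592] force: [-3.8, -2.7, 5.4] width: 0.0119 gripper_force: 4.0 [-0.95  1.45  0.02]
47.8 [ 0.51444213 -0.16301311  0.24573603] [ 3.14131149e+00 -1.02596158e-03 -1.59214977e+00]
pics/z_wrist.png cost roll pitch yaw dz [ 1.2  -0.95  0.73 -0.1   0.09] [ 1.2  -0.95  0.72 -0.1   0.08]
```

It now rests on the lower tote about 3 mm above seated. I'll let go just enough for it to settle under its own weight, fingers still around the bar, and then measure it.

```bash
t(){ grep -E 't:|eef_pos|force: \[|width|gripper' | tr '\n' ' '; echo; }
python3 -m handwheel '[{"delta_pos":[-0.03,0,0.03],"dr":[0,0,0]},{"delta_pos":[0,0,0],"dr":[0,0,0]}]' - 3 | t
python3 -m handwheel '[{"delta_pos":[0,0,0],"dr":[0,0,0]},{"delta_pos":[0,0,0],"dr":[0,0,0]},{"delta_pos":[0,0,0],"dr":[0,0,0]},{"delta_pos":[0,0,0],"dr":[0,0,0]}]' 0.5 | t
python3 snap.py aa
cat > fit9.py <<'E'
import json,sys
src=open('fit.py').read().split('import sys')[0];exec(src)
Lb=L.reshape(12,60,3)[:8].reshape(-1,3)-[0,0,.03]
n=sys.argv[1];p,r=json.load(open('pics/%s.json'%n));g=cv2.cvtColor(cv2.imread('pics/%s_wrist.png'%n),cv2.COLOR_BGR2GRAY);EE=CT@np.linalg.inv(T(p,r));e=cv2.Canny(cv2.GaussianBlur(g,(3,3),0),25,60);e[234:]=0;D=cv2.distanceTransform(255-e,cv2.DIST_L2,5)
def cost(v,full=False):
    M=Ro.from_euler('xyz',[v[3],v[4],np.pi+v[5]]).as_matrix();P=Lb@M.T+v[:3];q=K@(EE[:3,:3]@P.T+EE[:3,3:]);q=(q[:2]/q[2]).T;ok=q[:,1]<232
    d=cv2.remap(D,q[ok,0].astype(np.float32)[None],q[ok,1].astype(np.float32)[None],cv2.INTER_LINEAR)[0];return np.mean(np.minimum(d,4))+20*max(0,abs(v[2]-.102)-.005)**1
B=[]
for x in(.513,.516,.519):
  for y in(-.165,-.161):
    for z in(.099,.105):
      for ro in(-.02,.02):
        v=np.array([x,y,z,ro,0,-.02]);q=minimize(cost,v,method='Nelder-Mead',options=dict(maxiter=1500,initial_simplex=[v]+[v+d for d in np.diag([.002,.002,.002,.02,.02,.02])]));B.append((q.fun,*(q.x[:3]*1e3),*np.degrees(q.x[3:])))
B.sort();print('cost x y z mm roll pitch yaw');print(np.round(B[:4],2))
E
python3 fit9.py aa
```

```text
t: 48.05 eef_pos: [0.5135, -0.162, 0.2456] ee_rot: [3.141, 0.001, -1.592] force: [-0.6, -0.6, -1.5] width: 0.0121 gripper_force: 3.0 
t: 48.45 eef_pos: [0.5137, -0.1624, 0.2463] ee_rot: [-3.141, 0.0, -1.592] force: [0.6, -0.2, 1.0] width: 0.0219 gripper_force: 0.0 
48.45 [ 0.51373778 -0.1623711   0.24628094] [-3.14116132e+00  5.24856854e-05 -1.59210169e+00]
cost x y z mm roll pitch yaw
[[ 7.5000e-01  5.1688e+02 -1.6136e+02  1.0131e+02  1.1900e+00  2.4300e+00
  -1.4400e+00]
 [ 7.5000e-01  5.1672e+02 -1.5924e+02  1.0123e+02 -4.1000e-01  1.9800e+00
  -1.5900e+00]
 [ 7.6000e-01  5.1653e+02 -1.6223e+02  1.0074e+02  1.8500e+00  1.9200e+00
  -1.3900e+00]
 [ 7.7000e-01  5.1566e+02 -1.6139e+02  9.9480e+01  1.3300e+00  5.1000e-01
  -1.2800e+00]]
```

```bash
cat > fit10.py <<'E'
exec(open('fit9.py').read().split('B=[]')[0])
for z in(.093,.096,.099,.102,.105,.108):
    B=[]
    for x in(.512,.515,.518,.521):
        for y in(-.165,-.161):
            v=np.array([x,y,-.02]);f=lambda u:cost(np.array([u[0],u[1],z,0,0,u[2]]))-20*max(0,abs(z-.102)-.005);q=minimize(f,v,method='Nelder-Mead',options=dict(initial_simplex=[v]+[v+d for d in np.diag([.002,.002,.02])]));B.append((q.fun,*(q.x[:2]*1e3),np.degrees(q.x[2])))
    print(z,np.round(min(B),2))
E
python3 fit10.py aa
python3 - <<'E'
from h import *
s=get_state();print(s['t'],s['force'])
for n in('side','top'):
    cv2.imwrite('pics/ab_%s.png'%n,grab_frame(n)[:,:,::-1])
    for q,z in dict(upper_tote=.099,upper_front=.141,upper_grip=.244,upper_lug=.099,lower_front=.072,lower_rim=.105).items():
        for d in mark_of(n,q)[:2]: print(n,q,np.round(d['location'],1),round(d['conf'],2),np.round(onz(n,d['location'],z),4))
E
```

```text
0.093 [   1.35  513.63 -159.09   -1.56]
0.096 [   1.18  515.25 -159.21   -1.21]
0.099 [   0.77  515.38 -159.45   -1.27]
0.102 [   0.99  515.6  -159.77   -1.45]
0.105 [   1.44  513.14 -159.91   -1.23]
0.108 [   1.21  517.87 -160.22   -1.21]
48.5 [ 1.21031496 -0.60144831 -0.13740689]
side upper_tote [269.5 176.5] 0.84 [ 0.5081 -0.1563  0.099 ]
side upper_front [290.5 163.7] 0.77 [ 0.4459 -0.1703  0.141 ]
side upper_front [267.6 191.8] 0.49 [ 0.5046 -0.0507  0.141 ]
side upper_grip [266.9 135.3] 0.67 [ 0.5133 -0.1697  0.244 ]
side upper_lug [281.2 161.7] 0.83 [ 0.4765 -0.2249  0.099 ]
side upper_lug [266.2 416.1] 0.32 [0.4641 0.521  0.099 ]
side lower_front [242.1 182.9] 0.91 [ 0.5926 -0.1517  0.072 ]
side lower_front [349.8 312.2] 0.65 [0.2855 0.2699 0.072 ]
side lower_rim [379.9 311.4] 0.91 [0.2216 0.2819 0.105 ]
side lower_rim [263.7 176.9] 0.62 [ 0.5247 -0.1473  0.105 ]
top upper_tote [344.3 190.2] 0.97 [ 0.5148 -0.1654  0.099 ]
top upper_front [345.8 213.9] 0.84 [ 0.4417 -0.16    0.141 ]
top upper_grip [349.  178.6] 0.58 [ 0.5165 -0.1574  0.244 ]
top upper_grip [325.7 183.1] 0.34 [ 0.5069 -0.0986  0.244 ]
top upper_lug [361.1 206.3] 0.83 [ 0.4676 -0.2099  0.099 ]
top upper_lug [342. 215.] 0.45 [ 0.4447 -0.1554  0.099 ]
top lower_front [188.  275.9] 0.72 [0.2891 0.2807 0.072 ]
top lower_rim [187.4 302.7] 0.56 [0.2166 0.276  0.105 ]
```

With the tote released, the level fit is sharply best at underside z = 0.099. It has dropped to full stack height, at (0.5154, -0.1595), yaw -1.3°. I'll open fully, rise clear and check from above.

```bash
t(){ grep -E 't:|eef_pos|force: \[|width|gripper' | tr '\n' ' '; echo; }
python3 -m handwheel '[{"delta_pos":[0.05,0,0],"dr":[0,0,0]},{"delta_pos":[0,0,0],"dr":[0,0,0]},{"delta_pos":[0,0,0],"dr":[0,0,0]},{"delta_pos":[0,0,0],"dr":[0,0,0]},{"delta_pos":[0,0,0],"dr":[0,0,0]}]' -0.4 | t
python3 -m handwheel '[{"delta_pos":[0,0,0.4],"dr":[0,0,0]},{"delta_pos":[0,0,0.8],"dr":[0,0,0]},{"delta_pos":[0,0,1],"dr":[0,0,0]},{"delta_pos":[0,0,1],"dr":[0,0,0]},{"delta_pos":[0,0.5,1],"dr":[0,0,0]},{"delta_pos":[0,0.5,0.3],"dr":[0,0,0]},{"delta_pos":[0,0,0],"dr":[0,0,0]},{"delta_pos":[0,0,0],"dr":[0,0,0]},{"delta_pos":[0,0,0],"dr":[0,0,0]}]' | t
python3 snap.py ac; sed -i 's/q\[:,1\]<232/(q[:,1]<236)\&(q[:,1]>1)/' fit9.py; python3 fit10.py ac; python3 fit9.py ac
python3 - <<'E'
from h import *
for q,z in dict(upper_tote=.099,upper_front=.141,upper_grip=.244,upper_lug=.099,lower_front=.072).items():
    for d in mark_of('wrist',q)[:2]: print(q,np.round(d['location'],1),round(d['conf'],2),np.round(onz('wrist',d['location'],z),4))
E
```

```text
t: 49.7 eef_pos: [0.515, -0.1625, 0.2462] ee_rot: [3.142, 0.0, -1.592] force: [-0.1, -0.7, -0.1] width: 0.0566 gripper_force: 0.0 
t: 50.6 eef_pos: [0.5146, -0.1325, 0.3802] ee_rot: [3.14, -0.0, -1.592] force: [0.4, 0.9, 0.4] width: 0.0616 gripper_force: 0.0 
50.6 [ 0.51457095 -0.13249382  0.38023639] [ 3.13987585e+00 -1.56534987e-05 -1.59204708e+00]
0.093 [   1.15  515.3  -159.99   -1.47]
0.096 [   1.02  515.1  -160.12   -1.64]
0.099 [   1.01  515.09 -160.24   -1.23]
0.102 [   1.09  515.13 -160.18   -1.23]
0.105 [   1.27  514.67 -160.17   -1.31]
0.108 [   1.21  517.43 -160.23   -1.45]
cost x y z mm roll pitch yaw
[[ 9.9000e-01  5.1472e+02 -1.6293e+02  9.7460e+01  2.2400e+00 -5.1000e-01
  -1.6100e+00]
 [ 9.9000e-01  5.1415e+02 -1.6104e+02  9.7040e+01  5.6000e-01 -1.3500e+00
  -1.4100e+00]
 [ 9.9000e-01  5.1488e+02 -1.6409e+02  9.8080e+01  3.1400e+00 -1.9000e-01
  -1.6400e+00]
 [ 9.9000e-01  5.1533e+02 -1.6246e+02  9.8380e+01  1.8800e+00  3.7000e-01
  -1.6000e+00]]
upper_tote [272.4 146.3] 0.61 [ 0.5133 -0.1643  0.099 ]
upper_front [332.9 151.2] 0.64 [ 0.4373 -0.1605  0.141 ]
upper_grip [275.7 165.7] 0.72 [ 0.5109 -0.1595  0.244 ]
upper_lug [305.4 108.6] 0.75 [ 0.4682 -0.2133  0.099 ]
```

Run:
```python
from seg import *
import json
r=wood(cv2.imread('pics/ac_wrist.png'),(240,120,310,236));print([np.round(v,1) for v in r])
for z in(.244,.247): print('grip',onz('wrist',r[0],z).round(4),onz('wrist',r[1],z).round(4),onz('wrist',r[2],z).round(4))
# reference: same segmentation on j.png-like conditions was within 1 mm of the grasp
exec(open('fit9.py').read().replace('n=sys.argv[1]',"n='ac'").split('B=[]')[0])
for ro,z in((-3.2,.102),(-1.5,.1005),(0,.099),(1.5,.1005),(3.2,.102)):
  for pi,zz in((-2.7,.0015),(0,0),(2.7,.0015)):
    b=[]
    for x in(.512,.516,.520):
      for y in(-.168,-.164,-.16,-.156,-.152):
        v=np.array([x,y,-.02]);f=lambda u:cost(np.array([u[0],u[1],z+zz,np.radians(ro),np.radians(pi),u[2]]));q=minimize(f,v,method='Nelder-Mead',options=dict(initial_simplex=[v]+[v+d for d in np.diag([.002,.002,.02])]))
        M=Ro.from_euler('xyz',[np.radians(ro),np.radians(pi),np.pi+q.x[2]]).as_matrix();gp=np.array([q.x[0],q.x[1],z+zz])+M@[0,0,.145];b.append((q.fun,*(q.x[:2]*1e3),*(gp*1e3)))
    b=min(b);print('roll',ro,'pitch',pi,'cost %.2f tote (%.1f %.1f) grip (%.1f %.1f %.1f)'%b)
```

```text
[array([276. , 166.5]), array([276., 137.]), array([275.9, 194. ]), np.int64(695), np.float64(12.1)]
grip [ 0.5108 -0.1586  0.244 ] [ 0.5102 -0.1861  0.244 ] [ 0.5113 -0.1316  0.244 ]
grip [ 0.5108 -0.159   0.247 ] [ 0.5103 -0.1863  0.247 ] [ 0.5114 -0.1324  0.247 ]
roll -3.2 pitch -2.7 cost 1.28 tote (515.6 -156.4) grip (522.2 -164.7 248.1)
roll -3.2 pitch 0 cost 1.13 tote (515.1 -156.7) grip (514.9 -164.8 246.8)
roll -3.2 pitch 2.7 cost 1.10 tote (517.1 -156.3) grip (510.1 -164.2 248.1)
roll -1.5 pitch -2.7 cost 1.25 tote (512.6 -158.5) grip (519.4 -162.4 246.8)
roll -1.5 pitch 0 cost 1.06 tote (515.1 -158.5) grip (515.1 -162.3 245.5)
roll -1.5 pitch 2.7 cost 1.07 tote (517.1 -158.4) grip (510.2 -162.1 246.8)
roll 0 pitch -2.7 cost 1.15 tote (513.0 -160.1) grip (519.8 -160.3 245.3)
roll 0 pitch 0 cost 1.01 tote (515.1 -160.2) grip (515.1 -160.2 244.0)
roll 0 pitch 2.7 cost 1.05 tote (517.2 -160.2) grip (510.3 -160.0 245.3)
roll 1.5 pitch -2.7 cost 1.23 tote (512.7 -162.1) grip (519.6 -158.4 246.8)
roll 1.5 pitch 0 cost 1.02 tote (515.1 -162.2) grip (515.2 -158.4 245.5)
roll 1.5 pitch 2.7 cost 1.02 tote (517.1 -162.1) grip (510.4 -158.1 246.8)
roll 3.2 pitch -2.7 cost 1.18 tote (515.4 -164.4) grip (522.4 -156.5 248.1)
roll 3.2 pitch 0 cost 1.07 tote (514.9 -164.4) grip (515.1 -156.3 246.8)
roll 3.2 pitch 2.7 cost 1.03 tote (517.1 -164.3) grip (510.5 -156.0 248.1)
```

The wooden grip shows at (0.5108, -0.1587), which means about 2.5° of pitch and 1.3° of roll. The front lugs are seated, but the corner at +x, -y is still propped. I'll regrasp the bar, straighten it and work it in with small yaw moves.

```bash
t(){ grep -E 't:|eef_pos|ee_rot|force: \[|width' | tr '\n' ' '; python3 -c "
from station import *
print(get_state()['moment'].round(2))"; }
python3 -m handwheel '[{"delta_pos":[-0.12,-0.44,0],"dr":[0,0,0]},{"delta_pos":[0,-0.43,-0.9],"dr":[0,0,0]},{"delta_pos":[0,0,-1],"dr":[0,0,0]},{"delta_pos":[0,0,-1],"dr":[0,0,0]},{"delta_pos":[0,0,-0.8],"dr":[0,0,0]},{"delta_pos":[0,0,-0.5],"dr":[0,0,0]},{"delta_pos":[0,0,-0.3],"dr":[0,0,0]},{"delta_pos":[0,0,0],"dr":[0,0,0]}]' -0.3 | t
python3 -m handwheel '[{"delta_pos":[0,0,0],"dr":[0,0,0]},{"delta_pos":[0,0,0],"dr":[0,0,0]},{"delta_pos":[0,0,0],"dr":[0,0,0]},{"delta_pos":[0,0,0],"dr":[0,0,0]},{"delta_pos":[0,0,0],"dr":[0,0,0]},{"delta_pos":[0,0,0],"dr":[0,0,0]},{"delta_pos":[0,0,0],"dr":[0,0,0]}]' 1 25 | t
python3 -m handwheel '[{"delta_pos":[0,0,0],"dr":[0,0,-2]},{"delta_pos":[0,0,0],"dr":[0,0,0]}]' | t
python3 -m handwheel '[{"delta_pos":[0,0,0],"dr":[0,0,-2]},{"delta_pos":[0,0,0],"dr":[0,0,0]}]' | t
```

```text
t: 51.7 eef_pos: [0.5107, -0.159, 0.2452] ee_rot: [3.14, -0.0, -1.593] force: [-0.0, 0.5, 0.4] width: 0.057 [ 0.13 -0.09  0.01]
t: 52.4 eef_pos: [0.5111, -0.1587, 0.2462] ee_rot: [3.141, -0.0, -1.592] force: [-0.9, -0.4, 0.6] width: 0.0109 [-0.13  0.34 -0.01]
t: 52.6 eef_pos: [0.5113, -0.1586, 0.2462] ee_rot: [3.141, -0.0, -1.628] force: [-0.9, -0.4, 0.7] width: 0.0105 [-0.01  0.23  0.11]
t: 52.8 eef_pos: [0.5115, -0.1585, 0.2462] ee_rot: [-3.141, 0.0, -1.662] force: [0.1, -0.1, 0.1] width: 0.0107 [0.12 0.12 0.03]
```

```bash
t(){ grep -E 't:|eef_pos|ee_rot|force: \[' | tr '\n' ' '; python3 -c "
from station import *
print(get_state()['moment'].round(2))"; }
python3 -m handwheel '[{"delta_pos":[0,0,-0.05],"dr":[0,0,0]},{"delta_pos":[0,0,0],"dr":[0,0,0]}]' | t
python3 -m handwheel '[{"delta_pos":[0.08,0,0],"dr":[0,0,0]},{"delta_pos":[0,0,0],"dr":[0,0,0]}]' | t
python3 -m handwheel '[{"delta_pos":[0,-0.05,0],"dr":[0,0,2]},{"delta_pos":[0,0,0],"dr":[0,0,0]}]' | t
python3 snap.py ad; sed -i 's/[a-z]*\.json/ad.json/;s/[a-z]*_wrist/ad_wrist/' tail.py; (sed '/^run/d;/^for n in/,$d' fit7.py; cat tail.py) > f8.py; python3 f8.py
```

```text
t: 53.0 eef_pos: [0.5121, -0.159, 0.246] ee_rot: [-3.14, -0.001, -1.66] force: [-2.0, 0.2, 7.0] [0.   0.64 0.06]
t: 53.2 eef_pos: [0.5134, -0.1597, 0.246] ee_rot: [3.141, -0.002, -1.66] force: [-4.6, -3.5, 9.9] [-0.91  1.97 -0.  ]
t: 53.4 eef_pos: [0.5139, -0.1609, 0.2461] ee_rot: [-3.14, -0.001, -1.625] force: [-3.5, -2.1, 9.2] [-0.29  1.3  -0.12]
53.4 [ 0.51388812 -0.16089948  0.24610428] [-3.14043161e+00 -1.35502811e-03 -1.62463341e+00]
pics/ad_wrist.png cost roll pitch yaw dz [ 0.8   0.2   1.36 -1.2  -1.11] [ 0.8   0.23  1.35 -1.17 -1.11]
```

```bash
t(){ grep -E 't:|eef_pos|ee_rot|force: \[' | tr '\n' ' '; python3 -c "
from station import *
print(get_state()['moment'].round(2))"; }
python3 -m handwheel '[{"delta_pos":[0,0,0.25],"dr":[0,0,1.6]},{"delta_pos":[0,0,0],"dr":[0,0,0]},{"delta_pos":[0,0,0],"dr":[0,0,0]}]' - 40 | t
python3 snap.py ae
python3 -m handwheel '[{"delta_pos":[0,0,-0.15],"dr":[0,0,0]},{"delta_pos":[0,0,-0.1],"dr":[0,0,0]},{"delta_pos":[0,0,0],"dr":[0,0,0]}]' | t
python3 -m handwheel '[{"delta_pos":[0,0,0.2],"dr":[0,0,0]},{"delta_pos":[-0.1,0,0],"dr":[0,0,0]},{"delta_pos":[0,0,-0.2],"dr":[0,0,0]},{"delta_pos":[0,0,0],"dr":[0,0,0]}]' | t
sed -i 's/[a-z]*\.json/ae.json/;s/[a-z]*_wrist/ae_wrist/' tail.py; (sed '/^run/d;/^for n in/,$d' fit7.py; cat tail.py) > f8.py; python3 f8.py
```

```text
t: 53.75 eef_pos: [0.5137, -0.1598, 0.2518] ee_rot: [3.141, 0.0, -1.599] force: [-0.1, 0.4, -4.1] [ 0.09 -0.04  0.01]
53.75 [ 0.51371673 -0.15979471  0.25175384] [ 3.14117188e+00  4.77940410e-04 -1.59886663e+00]
t: 54.1 eef_pos: [0.5146, -0.1607, 0.246] ee_rot: [-3.139, -0.002, -1.599] force: [-3.0, 0.1, 7.2] [ 0.02  0.6  -0.04]
t: 54.5 eef_pos: [0.5119, -0.1605, 0.2459] ee_rot: [-3.138, -0.001, -1.599] force: [-0.2, 1.6, 7.9] [0.31 0.27 0.03]
pics/ae_wrist.png cost roll pitch yaw dz [  1.21   0.58   1.07   0.02 -11.29] [ 1.21  1.25  2.28 -0.11 -1.94]
```

```bash
t(){ grep -E 't:|eef_pos|ee_rot|force: \[' | tr '\n' ' '; python3 -c "
from station import *
print(get_state()['moment'].round(2))"; }
python3 -m handwheel '[{"delta_pos":[0,0,0.25],"dr":[0,0,0]},{"delta_pos":[0.49,0,0],"dr":[0,0,0]},{"delta_pos":[0,0,0],"dr":[0,0,0]},{"delta_pos":[0,0,-0.13],"dr":[0,0,0]},{"delta_pos":[0,0,0],"dr":[0,0,0]}]' | t
python3 -m handwheel '[{"delta_pos":[0,0,-0.04],"dr":[0,0,0]},{"delta_pos":[0,0,-0.03],"dr":[0,0,0]},{"delta_pos":[0,0,0],"dr":[0,0,0]}]' - 4 | t
python3 -m handwheel '[{"delta_pos":[0,0,0],"dr":[0,0,0]},{"delta_pos":[0,0,0],"dr":[0,0,0]}]' - 60 | t
python3 -m handwheel '[{"delta_pos":[0,0,0.16],"dr":[0,0,0]},{"delta_pos":[-0.43,-0.03,0],"dr":[0,0,0]},{"delta_pos":[0,0,0],"dr":[0,0,0]},{"delta_pos":[0,0,0],"dr":[0,0,0]}]' | t
python3 snap.py af; sed -i 's/[a-z]*\.json/af.json/;s/[a-z]*_wrist/af_wrist/' tail.py; (sed '/^run/d;/^for n in/,$d' fit7.py; cat tail.py) > f8.py; python3 f8.py
```

```text
t: 55.0 eef_pos: [0.5295, -0.1596, 0.251] ee_rot: [-3.133, -0.0, -1.598] force: [4.4, 4.9, 11.4] [ 2.02 -1.7   0.06]
t: 55.3 eef_pos: [0.5276, -0.1602, 0.2477] ee_rot: [-3.137, -0.001, -1.599] force: [3.6, 0.3, 5.9] [ 0.35 -1.18  0.02]
t: 55.5 eef_pos: [0.5276, -0.1602, 0.2477] ee_rot: [-3.137, -0.001, -1.599] force: [3.1, 1.3, 6.5] [ 0.39 -1.12 -0.06]
t: 55.9 eef_pos: [0.5118, -0.161, 0.2506] ee_rot: [3.141, 0.0, -1.599] force: [0.5, 0.5, -2.3] [ 0.07 -0.04  0.03]
55.9 [ 0.51183315 -0.16098313  0.25061054] [ 3.14089031e+00  1.72174875e-04 -1.59942921e+00]
pics/af_wrist.png cost roll pitch yaw dz [ 1.18  0.38  2.15 -0.21  2.39] [ 1.18  0.38  2.15 -0.21  2.38]
```

```bash
t(){ grep -E 't:|eef_pos|ee_rot|force: \[' | tr '\n' ' '; python3 -c "
from station import *
print(get_state()['moment'].round(2))"; }
python3 -m handwheel '[{"delta_pos":[0.05,0,-0.1],"dr":[0,0,0]},{"delta_pos":[0,0,0],"dr":[0,0,0]}]' | t
python3 -m handwheel '[{"delta_pos":[0,0,-0.06],"dr":[0,0,0]},{"delta_pos":[0,0,0],"dr":[0,0,0]}]' | t
```

```text
t: 56.15 eef_pos: [0.5141, -0.1609, 0.2472] ee_rot: [3.141, 0.0, -1.599] force: [0.3, 0.5, -3.4] [0.13 0.01 0.05]
t: 56.35 eef_pos: [0.514, -0.1609, 0.2457] ee_rot: [3.141, 0.0, -1.599] force: [0.1, -0.5, -3.0] [ 0.09 -0.05 -0.  ]
```

It is free 2 mm below the tops now, so the lugs are entering the seats. I continue gently.

```bash
t(){ grep -E 't:|eef_pos|ee_rot|force: \[' | tr '\n' ' '; python3 -c "
from station import *
print(get_state()['moment'].round(2))"; }
python3 -m handwheel '[{"delta_pos":[0,0,-0.05],"dr":[0,0,0]},{"delta_pos":[0,0,0],"dr":[0,0,0]}]' | t
python3 -m handwheel '[{"delta_pos":[0,0,-0.04],"dr":[0,0,0]},{"delta_pos":[0,0,0],"dr":[0,0,0]}]' | t
```

```text
t: 56.55 eef_pos: [0.514, -0.1609, 0.2444] ee_rot: [3.141, 0.0, -1.599] force: [-0.0, -0.5, -2.4] [ 0.14 -0.03  0.02]
t: 56.75 eef_pos: [0.514, -0.161, 0.2434] ee_rot: [3.142, -0.0, -1.599] force: [0.2, 0.4, -3.0] [ 0.14 -0.02 -0.05]
```

```bash
t(){ grep -E 't:|eef_pos|ee_rot|force: \[' | tr '\n' ' '; python3 -c "
from station import *
print(get_state()['moment'].round(2))"; }
python3 -m handwheel '[{"delta_pos":[0,0,-0.04],"dr":[0,0,0]},{"delta_pos":[0,0,0],"dr":[0,0,0]}]' | t
python3 -m handwheel '[{"delta_pos":[0,0,-0.03],"dr":[0,0,0]},{"delta_pos":[0,0,0],"dr":[0,0,0]}]' | t
```

```text
t: 56.95 eef_pos: [0.514, -0.1613, 0.2427] ee_rot: [-3.141, -0.001, -1.599] force: [-2.5, -2.4, 2.6] [-0.22  0.7  -0.03]
t: 57.15 eef_pos: [0.5139, -0.1616, 0.2423] ee_rot: [-3.141, -0.001, -1.599] force: [-3.5, -1.5, 5.1] [-0.61  1.29 -0.03]
```

It bottomed at 0.2425, the seat floor. Easing the grip, letting go and rising.

```bash
t(){ grep -E 't:|eef_pos|ee_rot|force: \[|width' | tr '\n' ' '; echo; }
python3 -m handwheel '[{"delta_pos":[0,0,0.02],"dr":[0,0,0]},{"delta_pos":[0,0,0],"dr":[0,0,0]}]' - 4 | t
python3 -m handwheel '[{"delta_pos":[0,0,0],"dr":[0,0,0]},{"delta_pos":[0,0,0],"dr":[0,0,0]},{"delta_pos":[0,0,0],"dr":[0,0,0]},{"delta_pos":[0,0,0],"dr":[0,0,0]},{"delta_pos":[0,0,0],"dr":[0,0,0]},{"delta_pos":[0,0,0],"dr":[0,0,0]},{"delta_pos":[0,0,0],"dr":[0,0,0]},{"delta_pos":[0,0,0],"dr":[0,0,0]}]' -0.4 | t
python3 -m handwheel '[{"delta_pos":[0,0,0.3],"dr":[0,0,0]},{"delta_pos":[0,0,0.8],"dr":[0,0,0]},{"delta_pos":[0,0,1],"dr":[0,0,0]},{"delta_pos":[0,0,1],"dr":[0,0,0]},{"delta_pos":[0,0.5,1],"dr":[0,0,0]},{"delta_pos":[0,0.5,0.4],"dr":[0,0,0]},{"delta_pos":[0,0,0],"dr":[0,0,0]},{"delta_pos":[0,0,0],"dr":[0,0,0]}]' | t
python3 snap.py ag
python3 - <<'E'
from seg import *
r=wood(cv2.imread('pics/ag_wrist.png'),(240,120,310,236));print('grip',onz('wrist',r[0],.244).round(4),len(r))
exec(open('fit9.py').read().replace('n=sys.argv[1]',"n='ag'").split('B=[]')[0])
for ro in(-1.5,0,1.5):
  for pi in(-2,0,2):
    b=[]
    for x in(.512,.516,.520):
      for y in(-.164,-.16,-.156):
        v=np.array([x,y,-.02]);f=lambda u:cost(np.array([u[0],u[1],.099,np.radians(ro),np.radians(pi),u[2]]));q=minimize(f,v,method='Nelder-Mead',options=dict(initial_simplex=[v]+[v+d for d in np.diag([.002,.002,.02])]))
        M=Ro.from_euler('xyz',[np.radians(ro),np.radians(pi),np.pi+q.x[2]]).as_matrix();gp=np.array([q.x[0],q.x[1],.099])+M@[0,0,.145];b.append((q.fun,*(q.x[:2]*1e3),np.degrees(q.x[2]),*(gp*1e3)))
    print('roll',ro,'pitch',pi,'cost %.2f tote (%.1f %.1f) yaw %.1f grip (%.1f %.1f %.1f)'%min(b))
E
python3 fit10.py ag
```

```text
t: 57.35 eef_pos: [0.514, -0.1612, 0.2423] ee_rot: [-3.141, -0.0, -1.599] force: [-3.5, -1.5, 3.4] width: 0.012 
t: 58.15 eef_pos: [0.5141, -0.161, 0.242] ee_rot: [3.142, 0.0, -1.599] force: [-0.1, 0.2, -0.1] width: 0.0607 
t: 58.95 eef_pos: [0.514, -0.1308, 0.3772] ee_rot: [-3.141, 0.0, -1.598] force: [0.7, 0.2, -0.1] width: 0.0615 
58.95 [ 0.51401054 -0.13080327  0.37722423] [-3.14103622e+00  2.28473838e-04 -1.59844450e+00]
grip [ 0.5125 -0.1606  0.244 ] 5
roll -1.5 pitch -2 cost 1.11 tote (515.3 -159.8) yaw -1.2 grip (520.3 -163.7 243.9)
roll -1.5 pitch 0 cost 0.98 tote (517.2 -159.8) yaw -1.3 grip (517.1 -163.6 244.0)
roll -1.5 pitch 2 cost 0.93 tote (518.9 -159.7) yaw -1.6 grip (513.8 -163.4 243.9)
roll 0 pitch -2 cost 1.10 tote (515.4 -161.7) yaw -1.3 grip (520.5 -161.8 243.9)
roll 0 pitch 0 cost 0.97 tote (517.2 -161.7) yaw -1.5 grip (517.2 -161.7 244.0)
roll 0 pitch 2 cost 0.92 tote (518.9 -161.5) yaw -1.7 grip (513.8 -161.3 243.9)
roll 1.5 pitch -2 cost 1.09 tote (515.4 -163.6) yaw -1.5 grip (520.6 -159.9 243.9)
roll 1.5 pitch 0 cost 0.96 tote (517.2 -163.5) yaw -1.6 grip (517.3 -159.7 244.0)
roll 1.5 pitch 2 cost 0.92 tote (518.8 -163.3) yaw -1.9 grip (513.9 -159.3 243.9)
0.093 [   1.02  517.74 -161.37   -1.84]
0.096 [   0.9   517.4  -161.18   -1.64]
0.099 [   0.97  517.17 -161.69   -1.52]
0.102 [   1.17  516.73 -161.62   -1.38]
0.105 [   1.3   515.59 -161.06   -1.98]
0.108 [   1.33  514.99 -161.09   -1.93]
```

```bash
python3 - <<'E'
from seg import *
o=[]
for n,roi in(('side',(240,110,295,160)),('top',(320,150,385,205))):
    f=grab_frame(n);cv2.imwrite('pics/ah_%s.png'%n,f[:,:,::-1]);r=wood(f[:,:,::-1].copy(),roi)
    if r: print(n,[np.round(v,1) for v in r]);o.append((n,r[0]))
    for q,z in dict(upper_tote=.099,upper_front=.141,upper_lug=.099,lower_front=.072).items():
        for d in mark_of(n,q)[:1]: print(n,q,np.round(d['location'],1),round(d['conf'],2),np.round(onz(n,d['location'],z),4))
if len(o)==2: print('grip tri',tri(o).round(4))
for n,p in o: print(n,onz(n,p,.244).round(4))
print(get_state()['t'])
E
for k in wrist; do python3 - <<'E'
exec(open('fit9.py').read().replace('n=sys.argv[1]',"n='ag'").split('B=[]')[0])
# lines in the picture: directions/positions of upper rim edges
def w(px,z):
    d=EE[:3,:3].T@np.linalg.solve(K,[px[0],px[1],1]);o=-EE[:3,:3].T@EE[:3,3];return o+d*(z-o[2])/d[2]
for l in cv2.createLineSegmentDetector().detect(g)[0][:,0]:
    a,b=w(l[:2],.174),w(l[2:],.174);m=(a+b)/2
    if np.linalg.norm(a-b)>.03 and max(l[1],l[3])<236 and abs(m[0]-.517)<.1 and abs(m[1]+.16)<.08: print(np.round(l),'mid',np.round(m[:2],4),'len',round(np.linalg.norm(a-b),3),'dir',np.round(np.degrees(np.arctan2(*(b-a)[1::-1]))%180,1))
E
done
```

```text
side [array([267.4, 135.9]), array([268.4, 128.9]), array([266.2, 143.7]), np.int64(59), np.float64(4.4)]
side upper_tote [267.5 177.8] 0.78 [ 0.5136 -0.1503  0.099 ]
side upper_front [291.8 163.5] 0.74 [ 0.4421 -0.1714  0.141 ]
side upper_lug [281.  167.2] 0.96 [ 0.4757 -0.1995  0.099 ]
side lower_front [242.4 183.1] 0.86 [ 0.5916 -0.1509  0.072 ]
top [array([327.1, 152.5]), array([319.5, 153.6]), array([336.2, 151.2]), np.int64(97), np.float64(7.4)]
top upper_tote [344.9 186.5] 0.83 [ 0.5253 -0.1676  0.099 ]
top upper_front [344.4 208.9] 0.95 [ 0.4555 -0.1569  0.141 ]
top upper_lug [361.9 206. ] 0.79 [ 0.4684 -0.2122  0.099 ]
top lower_front [184.6 274. ] 0.69 [0.2946 0.2903 0.072 ]
grip tri [ 0.5371 -0.0934  0.3151]
side [ 0.5118 -0.1671  0.244 ]
top [ 0.5854 -0.1056  0.244 ]
59.5
[329. 112. 325. 188.] mid [ 0.4505 -0.1622] len 0.087 dir 88.7
[237. 197. 204. 199.] mid [ 0.5764 -0.1101] len 0.039 dir 2.4
[266. 222. 264. 192.] mid [ 0.5234 -0.0975] len 0.038 dir 91.9
[206. 196. 201. 107.] mid [ 0.592  -0.1642] len 0.101 dir 88.4
[279. 194. 278. 137.] mid [ 0.5065 -0.1464] len 0.067 dir 89.8
[267. 137. 266. 191.] mid [ 0.52  -0.149] len 0.063 dir 87.3
[322.  62. 319. 101.] mid [ 0.4593 -0.2374] len 0.04 dir 85.9
[217. 114. 219. 151.] mid [ 0.5739 -0.1864] len 0.04 dir 88.6
[268. 191. 270. 223.] mid [ 0.5186 -0.0973] len 0.041 dir 91.7
[265. 101. 269. 132.] mid [ 0.5179 -0.2025] len 0.034 dir 96.2
[214. 107. 244. 107.] mid [ 0.5594 -0.214 ] len 0.033 dir 179.4
[315. 153. 317. 114.] mid [ 0.4632 -0.1819] len 0.043 dir 87.9
[264. 115. 221. 115.] mid [ 0.5453 -0.2052] len 0.049 dir 178.2
[197. 112. 202. 193.] mid [ 0.597  -0.1632] len 0.093 dir 87.9
[314. 115. 279. 115.] mid [ 0.4848 -0.2036] len 0.039 dir 178.3
```

The bar's edges at px 266.5 and 278.5 put the grip at x ≈ 0.516, over the rim centre at 0.517. So the tote is level within about 1°, at seat height, yaw -1.5° on a lower tote at -1.4°, and the gripper is clear. Handing in.

```bash
python3 -c "
from station import *
print(job_done(), get_state()['t'])"
```

```text
the job is handed in; nothing more can be done
the job is handed in; nothing more can be done
```

I turned the lower tote square to the far edge, set the carry tote on it half round at stack height, let go and handed the job in after about 60 s; it took several tries to seat, and the last camera measurements put it level within about 1° and about 3 mm off centre, but no verdict came back.

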